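# Rack off a marked batch of spindles under its hold-down bar

### The arm

A 6-joint arm with a two-finger parallel gripper is mounted at the origin on a cart in front of the work surface, level with it; the furniture and walls round the work are solid. World frame = base frame: x ahead of the robot, y to its left, z up, the work surface at z = 0. Lengths are in m, angles in rad, forces in N, time in s.
With the tool pointing down it reaches from about 0.35 to 0.875 m from the base axis. Payload 4.2 kg.
Tool frame: the origin (TCP) lies on the centre line of the jaws, within the pads' length; the fingertips stand 11 mm ahead of it and the grasp point (between the pads) lies 8 mm behind it; x points along the fingers, y is the direction in which the jaws open and shut, and the axes are right-handed (so a half turn about x gives the same grasp; the last joint's range is limited). The gripper opens to 85 mm and grips with 20 to 120 N. Pads are 22 mm wide; open, the fingers measure 114 mm over their backs; the gripper's body (76 mm by 85 mm) begins 54 mm behind the grasp point. The pads swing forward as they close: fully open they stand 13 mm farther back than shut.
Start: joints at [1.428, 0.385, 0.008, 0, -1.194, -0.259], TCP at [0.244, 0.575, 0.242] pointing down, gripper open.
Joint ranges: [-3.14, 3.14], [-1.21, 2.06], [-1.07, 1.41], [-3.16, 2.05], [-2.99, -0.16], [-3.1, 3.1]. Speed limits (rad/s): [2.79, 2.79, 3.14, 3.14, 3.14, 3.14].

### API

Orientations are given as a unit quaternion [w, x, y, z].
In Python, from workcell import readout, viewer, job gives the robot as it stands. The module is installed in compiled form; this text tells all that it offers.
- The arm moves only by the shell command python3 -m handwheel 'ROWS' [OPENING] [FORCE]. ROWS is a JSON object of lists of equal length, an entry for each row: "travel": the shift along the tool's x, y, z in cm, a list of three; "rotation": the turn, a rotation vector about the tool's x, y, z in rad, a list of three. In form: {"travel": [[x, y, z], ...], "rotation": [[rx, ry, rz], ...]}. A call has 1 to 8 rows; each row is the pose to reach, as a shift and turn from the pose commanded when the call began, along the tool's axes at that moment; what a row does not reach only later rows make up. A row lasts 1/10 s, in which the tool goes at most 50 mm and 8.59 degrees, less where a joint would pass 70% of its speed; a pose out of reach is approached as far as the arm can. A call with a gripper value outside its range is refused whole. OPENING is the finger opening in cm, from 0 to 8.54, set as the call begins (- or left out, the last holds). The fingers move at their own pace and stop on an object; FORCE is the grip in N (left out, the last holds). Time passes only in rows, so rows that repeat a pose let the fingers close. It gives the time, the measured TCP pose, the force and the opening at its end, in the units of the state.
- readout.get_obs(): the state, without advancing time (a new reading comes with each control period).
- viewer.get_image(name): name is "side" or "top"; returns the picture (420x560x3 uint8, blue, green, red); there is no depth.
- viewer.get_calibration(name): a dict with "fov_y" (degrees; the focal length in pixels is half the picture's height over the tangent of half this angle, whatever the lens; pixels are square), "cx", "cy" (the principal point, pixels), "extrinsics" (4x4, takes a point from world to camera coordinates). Camera axes: x right, y down, z forward; pixel columns grow to the right and rows downward; lengths in m; the calibration is good to about 2 mm. A picture is of the moment at which its call begins. get_calibration takes no time and is no camera call.
- job.sign_off(): hands the job in, once; it reports no verdict.
The state is a dict: "clock": time; "q": joint angles; "qvel": joint speeds; "joint_efforts": joint torques, N m; "ee_pos": TCP position; "orientation": TCP orientation; "wrist_force": force on the tool from outside, world axes, zero at the start; "ft_torque": the same for the moment, N m; "gripper_width": opening from 0.0 (shut) to 1.0 (fully open).
Only numpy, scipy, OpenCV 4.12 (cv2) and the standard library are available. Lean on these libraries where they do the work, as an engineer would, in place of code of your own. Each camera call takes 0.05 s, during which the arm holds its last target.

### The job

The four marked spindles lie in the metal marking fixture under a hold-down bar: lift the bar straight up out of its two open brackets and lay it aside on the bench. Move the spindles one by one into the empty carrying rack with the plywood base and white rails, seated in its saddles in the same order from left to right as they lie now (leftmost into the leftmost saddle and so on), because their serial numbers run along the row. Then lower the bar level into both end brackets of the carrying rack to lock them in, and leave the loupe and the loose setting block where they are.

Things in the scene. Friction and masses are not known exactly. Their poses are not given: they have to be found in the camera images.
- marking_fixture: Metal fixture, dark base with corner screws, aluminium rails; holds spindles and bar at the start; left or right of the rack. Base 112 (x) by 292 (y), 8 mm thick. Rails 8 mm thick along y at x = -44, +44 mm, each with four 90 degree V saddles at y = +90, +30, -30, -90, 36 mm wide at the top, tooth tops 50 mm high. Origin: centre of underside on the bench; y along the row to the left, z up. Fixed.
- carrying_rack: Same sizes, axes and origin as the fixture, but plywood base with 16 mm lips, white rails, dark brackets; empty; about 0.33 m beside it. In both, a seated spindle lies along x, its axis 42 mm above the origin, with 10 mm of play each way. U brackets for the bar at x = 0, y = +136 and -136 mm, 8 mm thick: floor 59 mm above the origin, 20 mm wide inside, flared to 34 mm at the top, 78 mm high. Fixed.
- bar: Hold-down bar, 14 by 14 mm, 304 mm long along its y axis; aluminium, black ends. On top at the middle a black grip block 60 mm long (y), 16 mm wide (x), from 14 to 38 mm above the underside. Origin: middle of the underside; z up. 0.2 kg. Lies in both fixture brackets across the spindles, 2 mm above the thickest: no spindle can go in or out under it.
- roller: Steel spindle 116 mm long, 14 mm journal at each end; between them, 60 mm long, a plain cylinder 30 mm in diameter. Origin on its axis, half way along; x axis along it. 0.26 kg.
- slim_shaft: Steel spindle 116 mm long, 14 mm journal at each end; between them, 60 mm long, a plain cylinder 20 mm in diameter. Origin on its axis, half way along; x axis along it. 0.15 kg.
- spool: Steel spindle 116 mm long, 14 mm journal at each end; between them, 60 mm long, two flanges 30 mm in diameter, 7 mm thick, and a waist 18 mm in diameter and 46 mm wide. Origin on its axis, half way along; x axis along it. 0.17 kg.
- stepped_shaft: Steel spindle 116 mm long, 14 mm journal at each end; between them, 60 mm long, a step 28 mm in diameter and 36 mm wide in the middle with 20 mm shoulders beside it. Origin on its axis, half way along; x axis along it. 0.2 kg.
- setting_block: Bystander: aluminium setting block 30 by 50 by 20 mm with a small hole, lying by itself on the bench to the right of the racks. Leave alone. Origin: centre of the underside.
- loupe: Bystander: small black loupe, 34 mm across, 31 mm high, to the left of the racks. Leave alone. Origin: centre of the underside.

How it is judged:
On the way, in this order (a step that is already met when the one before it is completed fails the run):
1. the bar is off the marking fixture, clear of both brackets ((z of bar in the frame of marking_fixture above 0.085 m or horizontal distance between bar and marking_fixture above 0.09 m)), for 0.2 s.
2. all four spindles are seated in the carrying rack in their old order (x of roller in the frame of carrying_rack between -0.012 and 0.012 m and z of roller in the frame of carrying_rack between 0.038 and 0.046 m and (y of roller in the frame of carrying_rack between 0.084 and 0.096 m or y of roller in the frame of carrying_rack between 0.024 and 0.036 m or y of roller in the frame of carrying_rack between -0.036 and -0.024 m or y of roller in the frame of carrying_rack between -0.096 and -0.084 m) and angle between the x axis of each of roller, slim_shaft, spool, stepped_shaft and the x axis of carrying_rack, either way round below 0.1 rad and distance of roller from where it was at the start of the episode between 0.301 and 0.363 m and x of slim_shaft in the frame of carrying_rack between -0.012 and 0.012 m and z of slim_shaft in the frame of carrying_rack between 0.038 and 0.046 m and (y of slim_shaft in the frame of carrying_rack between 0.084 and 0.096 m or y of slim_shaft in the frame of carrying_rack between 0.024 and 0.036 m or y of slim_shaft in the frame of carrying_rack between -0.036 and -0.024 m or y of slim_shaft in the frame of carrying_rack between -0.096 and -0.084 m) and distance of slim_shaft from where it was at the start of the episode between 0.301 and 0.363 m and x of spool in the frame of carrying_rack between -0.012 and 0.012 m and z of spool in the frame of carrying_rack between 0.038 and 0.046 m and (y of spool in the frame of carrying_rack between 0.084 and 0.096 m or y of spool in the frame of carrying_rack between 0.024 and 0.036 m or y of spool in the frame of carrying_rack between -0.036 and -0.024 m or y of spool in the frame of carrying_rack between -0.096 and -0.084 m) and distance of spool from where it was at the start of the episode between 0.301 and 0.363 m and x of stepped_shaft in the frame of carrying_rack between -0.012 and 0.012 m and z of stepped_shaft in the frame of carrying_rack between 0.038 and 0.046 m and (y of stepped_shaft in the frame of carrying_rack between 0.084 and 0.096 m or y of stepped_shaft in the frame of carrying_rack between 0.024 and 0.036 m or y of stepped_shaft in the frame of carrying_rack between -0.036 and -0.024 m or y of stepped_shaft in the frame of carrying_rack between -0.096 and -0.084 m) and distance of stepped_shaft from where it was at the start of the episode between 0.301 and 0.363 m), for 0.2 s.
At the end, for the whole second after the job is handed in: Each spindle rests in the carrying rack, in the same place of the row as before (6 mm across, 12 mm along, 4 mm in height, 0.1 rad; moved 0.30 to 0.36 m, the racks' distance), and the bar lies level in both its brackets (6 mm across, 13 mm along, 4 mm in height). All at rest (all of step 2 and x of bar in the frame of carrying_rack between -0.006 and 0.006 m and y of bar in the frame of carrying_rack between -0.013 and 0.013 m and z of bar in the frame of carrying_rack between 0.055 and 0.063 m and angle between the y axis of bar and the y axis of carrying_rack, either way round below 0.05 rad and angle between bar's own z axis and vertical below 0.06 rad and linear speed of each of roller, slim_shaft, spool, stepped_shaft, bar below 0.02 m/s and angular speed of each of roller, slim_shaft, spool, stepped_shaft, bar below 0.2 rad/s); the robot touches nothing.
It fails at once if a bystander (loupe or setting block) is pushed by more than 20 mm (distance of any of setting_block, loupe from where it was at the start of the episode above 0.02 m).
It also fails if it takes over 128 s, if anything falls off the work surface, if the arm or the gripper's body presses on something with over 40 N, if the wrist force passes 120 N, or if a joint passes its speed limit or range.

## Working session

There is one attempt and no reset: what is moved stays moved. The work goes in short steps, Python scripts to look and compute and a shell command to move; the robot and the scene stay as the last step left them, time stands still between calls to the robot, and variables do not carry over. Pictures are saved under pics/ and viewed, and the job is handed in when it is done.

```bash
mkdir -p pics; ls
python3 - <<'E'
from workcell import readout, viewer, job
import cv2
o=readout.get_obs(); print(o)
for n in("top","side"):
    cv2.imwrite(f"pics/{n}0.png",viewer.get_image(n)); print(n,viewer.get_calibration(n))
E
```

```text
pics
{'clock': 0.0, 'q': array([ 1.42760294e+00,  3.85581075e-01,  6.61852099e-03, -4.99703838e-04,
       -1.19396119e+00, -2.58598237e-01]), 'qvel': array([-2.77531693e-05,  6.19015203e-04,  4.45986989e-05,  4.45076416e-04,
        1.90461130e-04, -5.18352514e-04]), 'joint_efforts': array([ 3.42716123e-05, -3.92289233e+01,  1.88409340e+01,  4.18656081e+00,
       -4.58882569e-03,  6.72280663e-06]), 'ee_pos': array([0.24418207, 0.57472718, 0.24120377]), 'orientation': array([ 0.1404046 , -0.69275162,  0.14192535,  0.69299274]), 'wrist_force': array([-0.89206761, -0.06196928, -0.00393602]), 'ft_torque': array([0.00776942, 0.05076135, 0.00796729]), 'gripper_width': 1.0008390457799752}
top {'fov_y': 43.21039220471539, 'cx': 269.5739051695614, 'cy': 210.1494329122479, 'extrinsics': array([[-0.02921396, -0.99954501, -0.00750454,  0.01281271],
       [-0.99205981,  0.02991235, -0.12215807,  0.54434701],
       [ 0.12232697,  0.00387623, -0.99248229,  1.486742  ],
       [ 0.        ,  0.        ,  0.        ,  1.        ]])}
side {'fov_y': 51.260679211604156, 'cx': 289.62131929269407, 'cy': 208.5061680178522, 'extrinsics': array([[-0.9707748 , -0.23972023,  0.01142345,  0.51194238],
       [-0.14017253,  0.52772235, -0.83777132,  0.14479309],
       [ 0.19480233, -0.81488854, -0.54590175,  1.08655938],
       [ 0.        ,  0.        ,  0.        ,  1.        ]])}
```

View pics/top0.png

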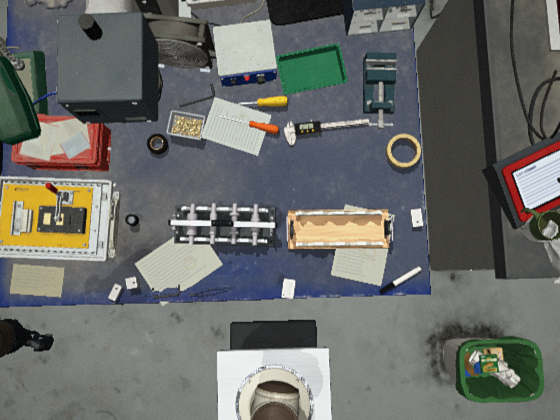

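View pics/side0.png

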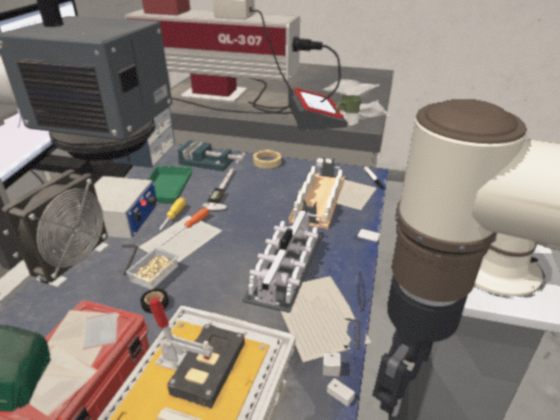

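Run:
```python
import cv2
t=cv2.imread("pics/top0.png"); s=cv2.imread("pics/side0.png")
cv2.imwrite("pics/topz.png",cv2.resize(t[190:265,110:430],(800,188*1),interpolation=cv2.INTER_CUBIC))
cv2.imwrite("pics/topzf.png",cv2.resize(t[195:255,160:285],None,fx=6.4,fy=6.4,interpolation=cv2.INTER_CUBIC))
cv2.imwrite("pics/topzr.png",cv2.resize(t[195:265,280:430],None,fx=5.3,fy=5.3,interpolation=cv2.INTER_CUBIC))
cv2.imwrite("pics/sidez.png",cv2.resize(s[150:310,240:390],None,fx=3.7,fy=3.7,interpolation=cv2.INTER_CUBIC))
```

```text
(no output)
```

View pics/topzf.png

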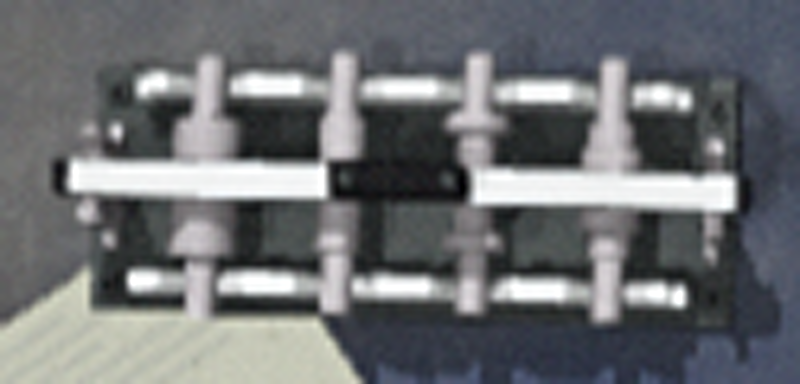

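View pics/topzr.png

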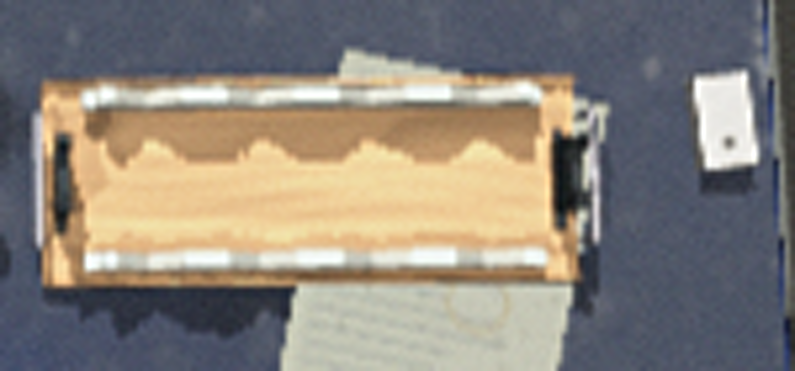

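View pics/sidez.png

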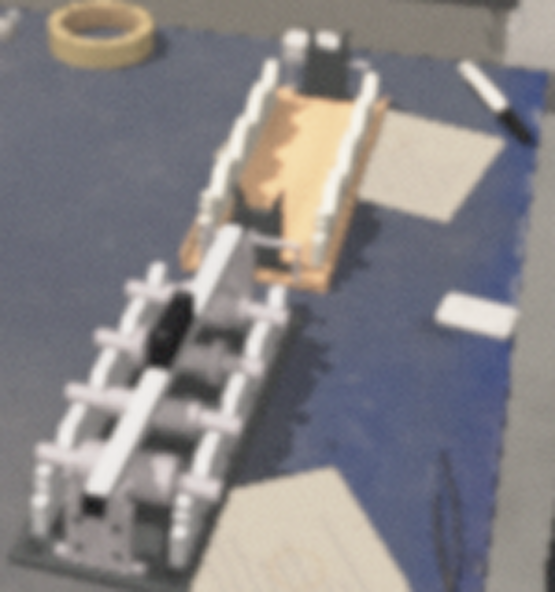

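```bash
cat > h.py <<'E'
import numpy as np, cv2
from workcell import viewer
def cal(n):
    c=viewer.get_calibration(n); f=210/np.tan(np.radians(c['fov_y']/2))
    return f,c['cx'],c['cy'],np.array(c['extrinsics'])
def plane(n,uv,z):
    f,cx,cy,E=cal(n); R,t=E[:3,:3],E[:3,3]; uv=np.atleast_2d(np.float64(uv))
    d=np.c_[(uv[:,0]-cx)/f,(uv[:,1]-cy)/f,np.ones(len(uv))]@R; o=-R.T@t
    return o+d*((z-o[2])/d[:,2])[:,None]
def proj(n,P):
    f,cx,cy,E=cal(n); p=np.atleast_2d(P)@E[:3,:3].T+E[:3,3]
    return np.c_[f*p[:,0]/p[:,2]+cx,f*p[:,1]/p[:,2]+cy]
def tri(a,b):  # pixel in top, pixel in side
    A=[]
    for n,(u,v) in(("top",a),("side",b)):
        f,cx,cy,E=cal(n); A+= [(u-cx)/f*E[2]-E[0],(v-cy)/f*E[2]-E[1]]
    A=np.array(A); return np.linalg.lstsq(A[:,:3],-A[:,3],rcond=None)[0]
E
python3 - <<'E'
from h import *
t=cv2.imread("pics/top0.png"); g=t.min(2)
# blobs: bright in fixture + rack regions
for nm,(x0,x1,y0,y1) in dict(fix=(160,285,195,255),rack=(283,398,200,260)).items():
    m=np.zeros_like(g); m[y0:y1,x0:x1]=(g[y0:y1,x0:x1]>205)*255
    n,l,s,c=cv2.connectedComponentsWithStats(m)
    for i in range(1,n):
        if s[i,4]>8: print(nm,s[i],c[i].round(1),'z50',plane("top",c[i],.05).round(4)[0][:2],'z73',plane("top",c[i],.073).round(4)[0][:2])
hsv=cv2.cvtColor(t,cv2.COLOR_BGR2HSV)
m=cv2.inRange(hsv,(8,60,60),(25,255,255)); m[:,:283]=0;m[:,400:]=0;m[:200]=0;m[260:]=0
P=cv2.findNonZero(m); r=cv2.minAreaRect(P); b=cv2.boxPoints(r); print(r); w=plane("top",b,.016);print(w.round(4), w.mean(0))
for i in range(4): print(np.linalg.norm(w[i]-w[(i+1)%4]))
for p in((132,218),(418,217)): print(plane("top",p,.02))
E
```

```text
fix [182 207   4   3   9] [183.3 207.7] z50 [0.5569 0.2412] z73 [0.5539 0.2374]
fix [196 207  11   3  28] [201.8 208. ] z50 [0.5545 0.1889] z73 [0.5515 0.1859]
fix [217 208  12   2  22] [222.5 208.5] z50 [0.5513 0.1301] z73 [0.5483 0.128 ]
fix [238 208  12   3  28] [244.1 209. ] z50 [0.5479 0.0688] z73 [0.545  0.0676]
fix [259 209   6   2  12] [261.5 209.5] z50 [0.545  0.0194] z73 [0.5421 0.019 ]
fix [171 220  40   6 187] [191.2 222.7] z50 [0.5134 0.2193] z73 [0.511  0.2158]
fix [234 222  41   6 191] [253.3 224.3] z50 [0.5037 0.0438] z73 [0.5014 0.043 ]
fix [180 238   5   2  10] [182.  238.5] z50 [0.4694 0.2458] z73 [0.4677 0.2419]
fix [194 238  12   3  31] [200.2 238.9] z50 [0.4667 0.1945] z73 [0.465  0.1914]
fix [218 238   9   3  20] [221.8 239.4] z50 [0.4636 0.1337] z73 [0.462  0.1315]
fix [238 239  11   3  28] [243.1 240. ] z50 [0.4601 0.0735] z73 [0.4585 0.0722]
fix [258 240   6   2  10] [260.8 240.4] z50 [0.4574 0.0238] z73 [0.4559 0.0233]
rack [307 211  16   3  32] [315.3 212.4] z50 [ 0.532  -0.1327] z73 [ 0.5293 -0.1308]
rack [349 211  16   3  38] [357.6 212.1] z50 [ 0.5294 -
[... 495 characters left out ...]
50 [ 0.445 -0.131] z73 [ 0.4436 -0.1291]
rack [329 242  16   3  41] [337.3 243.2] z50 [ 0.4432 -0.1909] z73 [ 0.4419 -0.1881]
rack [350 242  16   3  38] [358.6 243.1] z50 [ 0.4416 -0.2509] z73 [ 0.4403 -0.2471]
rack [371 242  12   3  24] [377.7 242.9] z50 [ 0.4406 -0.3044] z73 [ 0.4393 -0.2998]
((338.2572937011719, 228.53707885742188), (39.64502716064453, 101.03131103515625), 89.22578430175781)
[[ 0.5473 -0.0552  0.016 ]
 [ 0.5424 -0.3478  0.016 ]
 [ 0.4278 -0.3428  0.016 ]
 [ 0.4325 -0.0529  0.016 ]] [ 0.48750497 -0.1996972   0.016     ]
0.29257872787005007
0.11469734797561004
0.2899125503103493
0.11478492564113119
[[0.53526479 0.39517079 0.02      ]]
[[ 0.51336953 -0.43024355  0.02      ]]
```

```bash
cat > ov.py <<'E'
from h import *
def fr(c,yaw,p):
    p=np.atleast_2d(np.float64(p)); C,S=np.cos(yaw),np.sin(yaw)
    return np.c_[c[0]+C*p[:,0]-S*p[:,1], c[1]+S*p[:,0]+C*p[:,1], p[:,2]]
def overlay(img,n,c,yaw,box,k,out,pts=None):
    x0,x1,y0,y1=box; z=cv2.resize(img[y0:y1,x0:x1],None,fx=k,fy=k,interpolation=cv2.INTER_CUBIC)
    def dr(a,b,col):
        q=(proj(n,fr(c,yaw,[a,b]))-[x0,y0]+.5)*k-.5; q=q.round().astype(int); cv2.line(z,tuple(map(int,q[0])),tuple(map(int,q[1])),col,1)
    for X in(-.044,.044):
        for y in(.09,.03,-.03,-.09):
            for a,b in(((y+.018,.05),(y,.032)),((y-.018,.05),(y,.032))):
                dr((X,a[0],a[1]),(X,b[0],b[1]),(0,0,255))
    for h in(.008,):
        q=[(-.056,-.146,h),(.056,-.146,h),(.056,.146,h),(-.056,.146,h)]
        for i in range(4): dr(q[i],q[(i+1)%4],(255,0,255))
    for Y in(.136,-.136): dr((-.017,Y,.078),(.017,Y,.078),(0,255,0)); dr((0,Y,.059),(0,Y,.078),(0,255,0))
    cv2.imwrite(out,z)
E
python3 - <<'E'
from ov import *
t=cv2.imread("pics/top0.png"); s=cv2.imread("pics/side0.png")
overlay(t,"top",(.507,.127),-.053,(160,285,195,255),6.4,"pics/o1.png")
overlay(t,"top",(.487,-.199),-.022,(280,400,195,265),6.6,"pics/o2.png")
overlay(s,"side",(.507,.127),-.053,(235,325,215,310),6,"pics/o3.png")
overlay(s,"side",(.487,-.199),-.022,(280,355,150,235),7,"pics/o4.png")
E
```

```text
(no output)
```

View pics/o1.png

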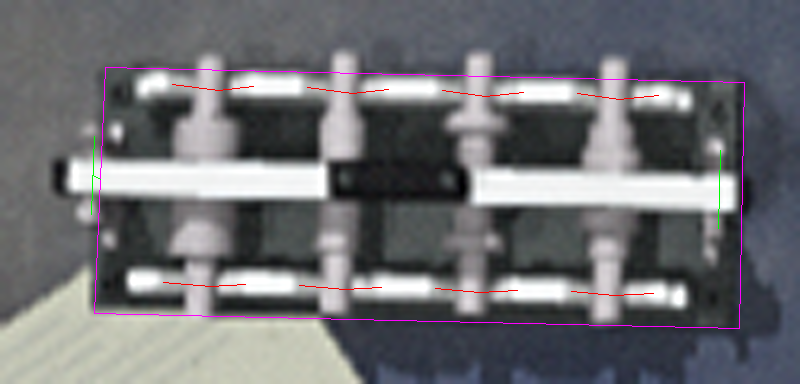

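View pics/o2.png

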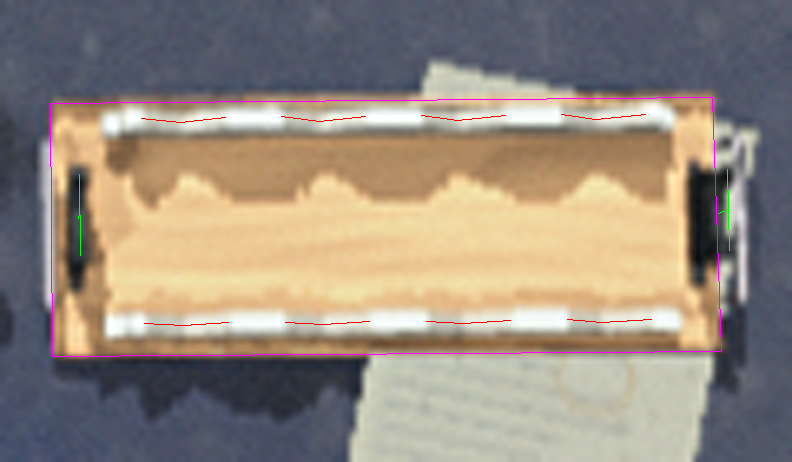

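View pics/o3.png

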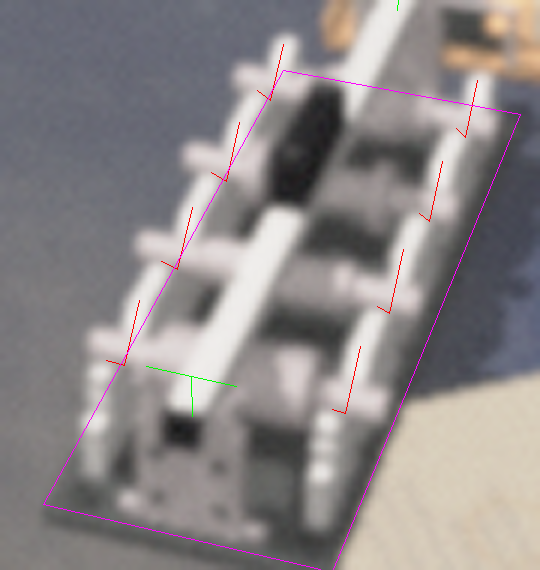

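View pics/o4.png

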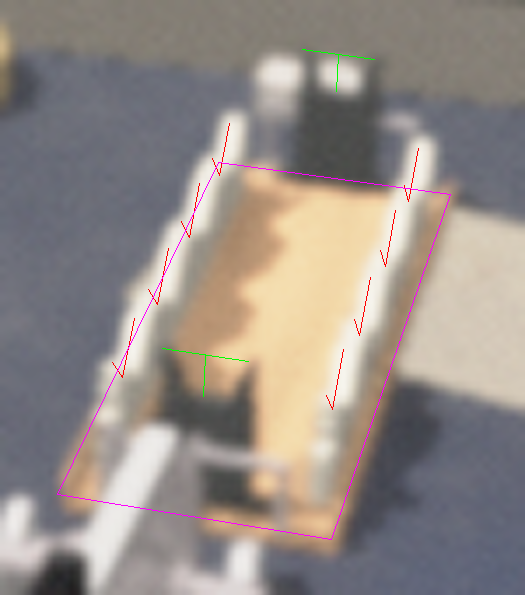

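Run:
```python
from ov import *
t=cv2.imread("pics/top0.png").astype(float)
g=t[:,:,2]
# red channel: spindles bright vs dark/blue background
for rows,xs in(((204,206),(192.5,213.7,234.5,255.3)),((241,243),(191,212,233,254))):
    for c in xs:
        seg=g[rows[0]:rows[1]+1,int(c)-5:int(c)+7].mean(0); w=np.clip(seg-(seg.min()+.35*(seg.max()-seg.min())),0,None)
        u=(w*np.arange(int(c)-5,int(c)+7)).sum()/w.sum()
        print(rows,round(u,2),plane("top",(u,np.mean(rows)),.047).round(4)[0][:2],seg.round())
```

```text
(204, 206) 192.18 [0.5642 0.2165] [105. 101.  96. 118. 186. 206. 187. 146.  82.  89. 100. 108.]
(204, 206) 213.17 [0.5624 0.1567] [ 89.  86.  81. 107. 196. 215. 196. 148.  80.  81.  80.  85.]
(204, 206) 234.24 [0.5606 0.0967] [ 75.  73.  72. 102. 193. 214. 196. 151.  79.  73.  70.  68.]
(204, 206) 255.34 [0.5588 0.0367] [ 68.  71.  70.  91. 174. 198. 186. 150.  82.  67.  65.  66.]
(241, 243) 190.32 [0.459  0.2229] [ 76.  71.  86. 190. 211. 196. 155.  81.  55.  47.  47.  46.]
(241, 243) 211.41 [0.4572 0.1633] [ 64.  58.  74. 182. 199. 197. 164.  99.  77.  80.  78.  80.]
(241, 243) 232.75 [0.4554 0.1031] [ 84.  83.  93. 141. 196. 205. 175. 119.  85.  98. 107. 100.]
(241, 243) 253.92 [0.4537 0.0434] [104. 100. 112. 141. 200. 213. 191. 138.  97. 130. 133. 131.]
```

```bash
cat > go.py <<'E'
import sys,numpy as np
from scipy.spatial.transform import Rotation as R
from workcell import readout
from ov import fr
F=((.507,.1295),-.055); K=((.487,-.199),-.020)
def rel(frame,p,jaw,z):
    """TCP target at frame point p=(x,y) and world TCP height z; jaw 'x' or 'y' = frame axis for jaw opening"""
    c,yaw=frame; P=fr(c,yaw,[p[0],p[1],0])[0]; P[2]=z
    o=readout.get_obs(); Rc=R.from_quat(np.roll(o['orientation'],-1))
    a=yaw+(0 if jaw=='x' else np.pi/2)
    best=None
    for s in(0,np.pi):
        y=np.array([np.cos(a+s),np.sin(a+s),0]); x=np.array([0,0,-1.]); M=R.from_matrix(np.c_[x,y,np.cross(x,y)])
        rv=(Rc.inv()*M).as_rotvec()
        print('t',round(o['clock'],2),'pos',o['ee_pos'].round(4),'target',P.round(4),'travel cm',(Rc.inv().apply(P-o['ee_pos'])*100).round(2),'rot',rv.round(3),'q6',round(o['q'][5],2))
E
python3 - <<'E'
from go import *
o=readout.get_obs(); print(R.from_quat(np.roll(o['orientation'],-1)).as_matrix().round(3))
rel(F,(0,0),'x',.2)
E
```

```text
[[-0.001 -0.391 -0.92 ]
 [-0.002 -0.92   0.391]
 [-1.     0.002 -0.   ]]
t 0.1 pos [0.2442 0.5748 0.2413] target [0.507  0.1295 0.2   ] travel cm [  4.2   30.69 -41.6 ] rot [-1.918e+00  2.000e-03 -1.000e-03] q6 -0.26
t 0.1 pos [0.2442 0.5748 0.2413] target [0.507  0.1295 0.2   ] travel cm [  4.2   30.69 -41.6 ] rot [ 1.224e+00 -1.000e-03 -2.000e-03] q6 -0.26
```

```bash
python3 -m handwheel '{"travel":[[0.4,3,-4.2],[0.8,6,-8.3],[1.3,9.2,-12.5],[1.7,12.3,-16.6],[2.1,15.3,-20.8],[2.5,18.4,-25],[2.9,21.5,-29.1],[2.9,21.5,-29.1]],"rotation":[[0.14,0,0],[0.28,0,0],[0.42,0,0],[0.56,0,0],[0.7,0,0],[0.84,0,0],[0.98,0,0],[1.1,0,0]]}' 5; python3 -c "
from go import *
rel(F,(0,0),'x',.2)"
```

```text
clock: 0.9
ee_pos: [0.4288, 0.2595, 0.2125]
orientation: [0.484, -0.515, 0.486, 0.515]
wrist_force: [0.0, 0.4, -0.4]
gripper_width: 0.585
t 0.9 pos [0.4288 0.2595 0.2125] target [0.507  0.1295 0.2   ] travel cm [  1.26  -7.04 -13.44] rot [-3.027e+00  3.000e-03 -3.000e-03] q6 -0.81
t 0.9 pos [0.4288 0.2595 0.2125] target [0.507  0.1295 0.2   ] travel cm [  1.26  -7.04 -13.44] rot [ 0.114 -0.002 -0.002] q6 -0.81
```

```bash
python3 -m handwheel '{"travel":[[0.4,-2.3,-4.4],[0.8,-4.6,-8.9],[1.25,-7,-13.4],[1.25,-7.04,-13.44],[1.25,-7.04,-13.44]],"rotation":[[0.05,0,0],[0.1,0,0],[0.114,0,0],[0.114,0,0],[0.114,0,0]]}' 5; python3 -c "
from go import *
rel(F,(0,0),'x',.12)
import cv2
from h import *
for n in ('top','side'):
    t=viewer.get_image(n); cv2.imwrite('pics/a_%s.png'%n,t)
"
```

```text
clock: 1.4
ee_pos: [0.5078, 0.1329, 0.2001]
orientation: [0.511, -0.488, 0.512, 0.488]
wrist_force: [-0.8, -0.3, -0.4]
gripper_width: 0.585
t 1.4 pos [0.5078 0.1329 0.2001] target [0.507  0.1295 0.12  ] travel cm [ 8.01  0.05 -0.34] rot [-3.135e+00  2.000e-03 -1.000e-03] q6 -0.61
t 1.4 pos [0.5078 0.1329 0.2001] target [0.507  0.1295 0.12  ] travel cm [ 8.01  0.05 -0.34] rot [ 0.007 -0.001 -0.001] q6 -0.61
```

View pics/a_side.png

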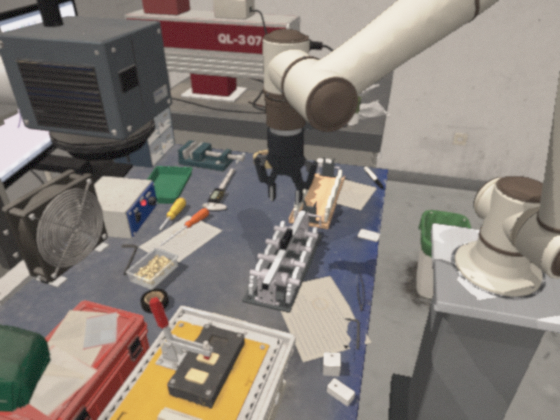

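View pics/a_top.png

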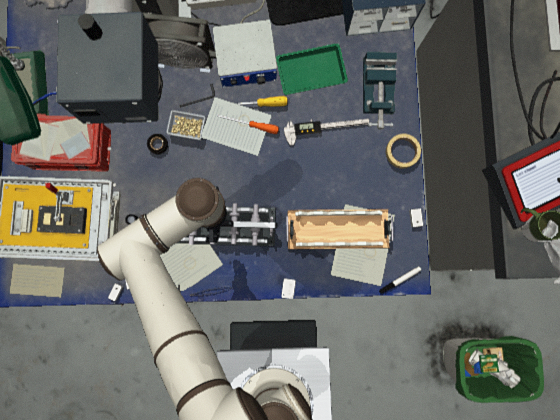

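```bash
python3 -m handwheel '{"travel":[[4,0.05,-0.1],[8,0.05,-0.1],[12,0.05,-0.1],[12.2,0.05,-0.1],[12.2,0.05,-0.1],[12.2,0.05,-0.1]],"rotation":[[0,0,0],[0,0,0],[0,0,0],[0,0,0],[0,0,0],[0,0,0]]}' 5 40; python3 -c "
from go import *
rel(F,(0,0),'x',.078)
import cv2
from h import *
t=viewer.get_image('side'); cv2.imwrite('pics/b.png',cv2.resize(t[140:310,220:370],None,fx=3.5,fy=3.5))
"
```

```text
clock: 2.1
ee_pos: [0.5084, 0.1348, 0.081]
orientation: [0.512, -0.49, 0.509, 0.489]
wrist_force: [0.5, -0.4, -0.5]
gripper_width: 0.582
t 2.1 pos [0.5084 0.1348 0.081 ] target [0.507  0.1295 0.078 ] travel cm [ 0.3   0.12 -0.54] rot [-3.13e+00 -6.00e-03  3.00e-03] q6 -0.61
t 2.1 pos [0.5084 0.1348 0.081 ] target [0.507  0.1295 0.078 ] travel cm [ 0.3   0.12 -0.54] rot [0.012 0.002 0.004] q6 -0.61
```

View pics/b.png

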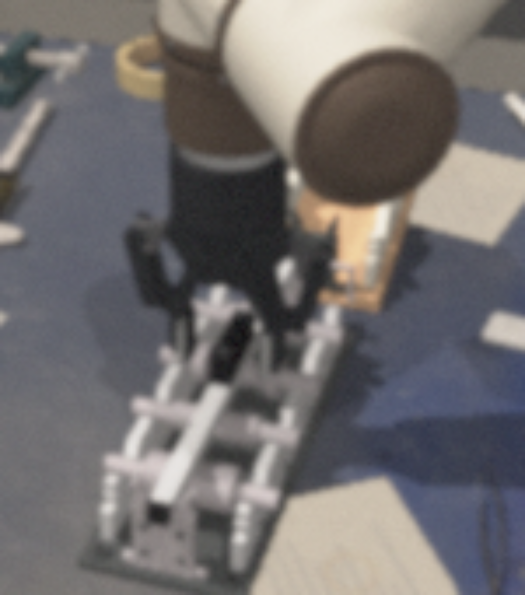

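```bash
python3 -m handwheel '{"travel":[[0.1,0.1,-0.5],[0.1,0.1,-0.5],[0.1,0.1,-0.5]],"rotation":[[0.01,0,0],[0.01,0,0],[0.01,0,0]]}' 5 40; python3 -c "
from go import *
rel(F,(0,0),'x',.078)"
```

```text
clock: 2.45
ee_pos: [0.5061, 0.1282, 0.0786]
orientation: [0.514, -0.486, 0.513, 0.486]
wrist_force: [0.7, 0.0, -0.7]
gripper_width: 0.584
t 2.45 pos [0.5061 0.1282 0.0786] target [0.507  0.1295 0.078 ] travel cm [ 0.06 -0.08  0.13] rot [ 3.141e+00  2.000e-03 -1.000e-03] q6 -0.61
t 2.45 pos [0.5061 0.1282 0.0786] target [0.507  0.1295 0.078 ] travel cm [ 0.06 -0.08  0.13] rot [-0.     0.001  0.001] q6 -0.61
```

```bash
python3 -m handwheel '{"travel":[[0,0,0],[0,0,0],[0,0,0],[0,0,0],[0,0,0],[0,0,0],[0,0,0],[0,0,0]],"rotation":[[0,0,0],[0,0,0],[0,0,0],[0,0,0],[0,0,0],[0,0,0],[0,0,0],[0,0,0]]}' 1 60; python3 -c "
from go import *
rel(F,(0,0),'x',.078)"
```

```text
clock: 3.25
ee_pos: [0.506, 0.1284, 0.078]
orientation: [0.514, -0.486, 0.513, 0.486]
wrist_force: [-0.1, -1.0, 3.2]
gripper_width: 0.176
t 3.25 pos [0.506  0.1284 0.078 ] target [0.507  0.1295 0.078 ] travel cm [ 0.   -0.09  0.11] rot [-3.141e+00 -1.000e-03  0.000e+00] q6 -0.61
t 3.25 pos [0.506  0.1284 0.078 ] target [0.507  0.1295 0.078 ] travel cm [ 0.   -0.09  0.11] rot [0. 0. 0.] q6 -0.61
```

```bash
python3 -m handwheel '{"travel":[[-0.5,0,0],[-1.5,0,0],[-3,0,0],[-5,0,0],[-7.5,0,0],[-10,0,0],[-10,0,0],[-10,0,0]],"rotation":[[0,0,0],[0,0,0],[0,0,0],[0,0,0],[0,0,0],[0,0,0],[0,0,0],[0,0,0]]}'; python3 -c "
from go import *
rel(((.645,-.03),-.05),(0,0),'x',.15)
import cv2
from h import *
t=viewer.get_image('side'); cv2.imwrite('pics/c.png',t)"
```

```text
clock: 4.05
ee_pos: [0.5053, 0.1284, 0.1777]
orientation: [0.514, -0.486, 0.514, 0.486]
wrist_force: [-0.2, -0.3, -2.8]
gripper_width: 0.173
t 4.05 pos [0.5053 0.1284 0.1777] target [ 0.645 -0.03   0.15 ] travel cm [  2.75 -14.83 -15.04] rot [ 3.136e+00 -1.000e-03 -1.000e-03] q6 -0.61
t 4.05 pos [0.5053 0.1284 0.1777] target [ 0.645 -0.03   0.15 ] travel cm [  2.75 -14.83 -15.04] rot [-0.006  0.001 -0.   ] q6 -0.61
```

View pics/c.png

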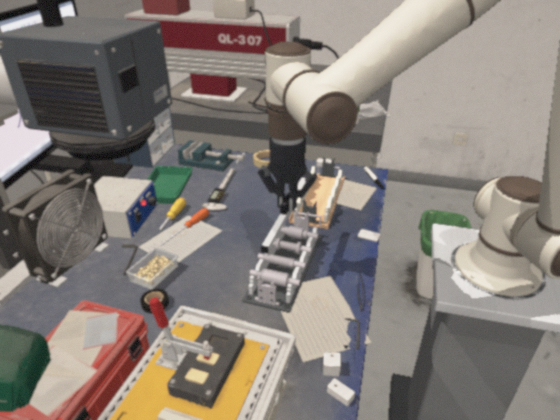

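Bar is held (opening 15 mm, weight −2.8 N; visible across the row near pixel (280,215), lifted clear). Tool y = −x world, tool z = +y world. Now aside to the far bench.

```bash
python3 -m handwheel '{"travel":[[0,-3,-3],[0,-6,-6],[0,-9,-9],[1,-12,-12],[2.5,-14.8,-15],[2.7,-14.8,-15],[2.7,-14.8,-15]],"rotation":[[0,0,0],[0,0,0],[0,0,0],[0,0,0],[0,0,0],[0,0,0],[0,0,0]]}'; python3 -c "
from go import *
rel(((.645,-.03),-.05),(0,0),'x',.021)"
```

```text
clock: 4.8
ee_pos: [0.644, -0.0307, 0.147]
orientation: [0.512, -0.484, 0.516, 0.487]
wrist_force: [0.1, -0.7, -3.5]
gripper_width: 0.176
t 4.8 pos [ 0.644  -0.0307  0.147 ] target [ 0.645 -0.03   0.021] travel cm [12.6  -0.18  0.09] rot [ 3.134e+00 -1.100e-02  2.000e-03] q6 -0.26
t 4.8 pos [ 0.644  -0.0307  0.147 ] target [ 0.645 -0.03   0.021] travel cm [12.6  -0.18  0.09] rot [-0.007 -0.001 -0.007] q6 -0.26
```

```bash
python3 -m handwheel '{"travel":[[3,0,0],[6,0,0],[9,0,0],[11,0,0],[12,0,0],[12,0,0],[12.3,0,0],[12.5,0,0]],"rotation":[[0,0,0],[0,0,0],[0,0,0],[0,0,0],[0,0,0],[0,0,0],[0,0,0],[0,0,0]]}'; python3 -m handwheel '{"travel":[[0,0,0],[0.1,0,0],[0.2,0,0],[0.2,0,0]],"rotation":[[0,0,0],[0,0,0],[0,0,0],[0,0,0]]}'
```

```text
clock: 5.6
ee_pos: [0.6463, -0.0291, 0.0272]
orientation: [0.514, -0.487, 0.513, 0.486]
wrist_force: [0.1, 0.2, -3.0]
gripper_width: 0.18
clock: 6.0
ee_pos: [0.6454, -0.0296, 0.0239]
orientation: [0.514, -0.486, 0.514, 0.486]
wrist_force: [1.2, 0.3, -3.3]
gripper_width: 0.174
```

```bash
python3 -m handwheel '{"travel":[[0.1,0,0],[0.2,0,0],[0.3,0,0],[0.4,0,0],[0.4,0,0],[0.4,0,0]],"rotation":[[0,0,0],[0,0,0],[0,0,0],[0,0,0],[0,0,0],[0,0,0]]}'
```

```text
clock: 6.6
ee_pos: [0.6454, -0.0295, 0.0197]
orientation: [0.514, -0.486, 0.514, 0.486]
wrist_force: [-1.0, -0.1, -2.7]
gripper_width: 0.174
```

```bash
python3 -m handwheel '{"travel":[[0.05,0,0],[0.1,0,0],[0.15,0,0],[0.15,0,0]],"rotation":[[0,0,0],[0,0,0],[0,0,0],[0,0,0]]}'
```

```text
clock: 7.0
ee_pos: [0.6455, -0.0295, 0.0191]
orientation: [0.514, -0.486, 0.513, 0.486]
wrist_force: [-2.7, -0.4, 3.2]
gripper_width: 0.176
```

```bash
python3 -m handwheel '{"travel":[[0,0,0],[0,0,0],[0,0,0],[0,0,0],[0,0,0],[-3,0,0],[-7,0,0],[-12,0,0]],"rotation":[[0,0,0],[0,0,0],[0,0,0],[0,0,0],[0,0,0],[0,0,0],[0,0,0],[0,0,0]]}' 4.5; python3 -c "
from go import *
rel(F,(0,.09),'y',.13)
import cv2
from h import *
t=viewer.get_image('side'); cv2.imwrite('pics/d.png',t)"
```

```text
clock: 7.8
ee_pos: [0.6441, -0.0297, 0.1376]
orientation: [0.512, -0.485, 0.515, 0.487]
wrist_force: [1.0, 1.0, 0.9]
gripper_width: 0.527
t 7.8 pos [ 0.6441 -0.0297  0.1376] target [0.5119 0.2194 0.13  ] travel cm [ 0.8  14.56 24.14] rot [ 1.571 -0.004 -0.003] q6 -0.26
t 7.8 pos [ 0.6441 -0.0297  0.1376] target [0.5119 0.2194 0.13  ] travel cm [ 0.8  14.56 24.14] rot [-1.571  0.003 -0.004] q6 -0.26
```

View pics/d.png

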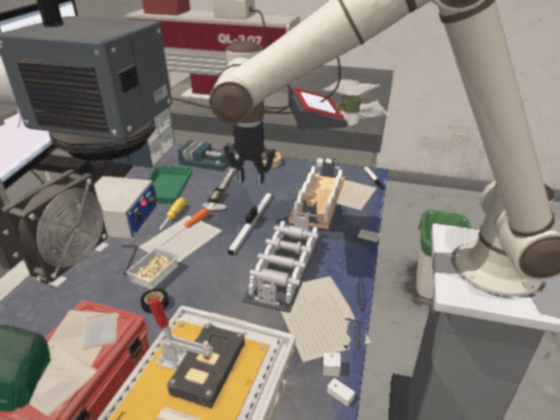

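```bash
python3 -m handwheel '{"travel":[[0,1.5,3],[0,3,6],[0,5,9],[0,7,12],[0,9,15],[0,11,18],[0,13,21],[0,14.5,24.1]],"rotation":[[-0.14,0,0],[-0.28,0,0],[-0.42,0,0],[-0.56,0,0],[-0.7,0,0],[-0.84,0,0],[-0.98,0,0],[-1.12,0,0]]}' 4.0; python3 -c "
from go import *
rel(F,(0,.09),'y',.13)
"
```

```text
clock: 8.65
ee_pos: [0.5127, 0.2201, 0.1384]
orientation: [-0.175, 0.685, -0.175, -0.685]
wrist_force: [0.9, 0.0, -0.5]
gripper_width: 0.467
t 8.65 pos [0.5127 0.2201 0.1384] target [0.5119 0.2194 0.13  ] travel cm [0.84 0.1  0.03] rot [2.697 0.    0.   ] q6 0.38
t 8.65 pos [0.5127 0.2201 0.1384] target [0.5119 0.2194 0.13  ] travel cm [0.84 0.1  0.03] rot [-0.445 -0.     0.   ] q6 0.38
```

```bash
python3 -m handwheel '{"travel":[[0.4,0.1,0],[0.8,0.1,0],[0.8,0.1,0],[0.8,0.1,0],[0.8,0.1,0]],"rotation":[[-0.14,0,0],[-0.28,0,0],[-0.42,0,0],[-0.445,0,0],[-0.445,0,0]]}' 4.0; python3 -c "
from go import *
rel(F,(0,.09),'y',.034)
import cv2
from h import *
t=viewer.get_image('side'); cv2.imwrite('pics/e.png',cv2.resize(t[140:310,220:370],None,fx=3.5,fy=3.5))
"
```

```text
clock: 9.15
ee_pos: [0.5134, 0.2182, 0.1304]
orientation: [-0.022, 0.707, -0.022, -0.707]
wrist_force: [0.4, -0.3, -0.3]
gripper_width: 0.467
t 9.15 pos [0.5134 0.2182 0.1304] target [0.5119 0.2194 0.034 ] travel cm [ 9.64 -0.1   0.16] rot [3.134 0.    0.   ] q6 0.82
t 9.15 pos [0.5134 0.2182 0.1304] target [0.5119 0.2194 0.034 ] travel cm [ 9.64 -0.1   0.16] rot [-0.008 -0.     0.   ] q6 0.82
```

View pics/e.png

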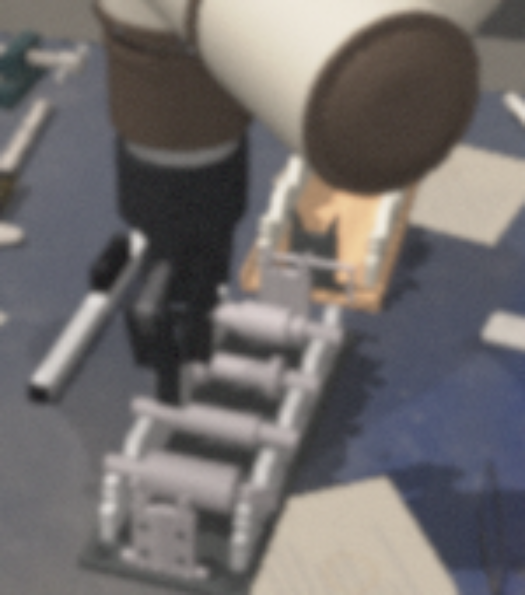

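```bash
python3 -m handwheel '{"travel":[[2,-0.1,0.15],[4,-0.1,0.15],[5.5,-0.1,0.15],[5.5,-0.1,0.15],[5.5,-0.1,0.15]],"rotation":[[0,0,0],[0,0,0],[0,0,0],[0,0,0],[0,0,0]]}' 4.0; python3 -c "
from go import *
rel(F,(0,.09),'y',.034)
import cv2
from h import *
t=viewer.get_image('side'); cv2.imwrite('pics/f.png',cv2.resize(t[170:310,220:370],None,fx=4,fy=4,interpolation=2))
t=viewer.get_image('top'); cv2.imwrite('pics/ft.png',cv2.resize(t[190:260,110:285],None,fx=4.5,fy=4.5,interpolation=2))
"
```

```text
clock: 9.7
ee_pos: [0.5123, 0.2193, 0.0756]
orientation: [-0.022, 0.707, -0.022, -0.707]
wrist_force: [-0.0, -0.1, 0.4]
gripper_width: 0.467
t 9.7 pos [0.5123 0.2193 0.0756] target [0.5119 0.2194 0.034 ] travel cm [ 4.16 -0.    0.04] rot [ 3.135e+00 -0.000e+00  1.000e-03] q6 0.81
t 9.7 pos [0.5123 0.2193 0.0756] target [0.5119 0.2194 0.034 ] travel cm [ 4.16 -0.    0.04] rot [-0.007 -0.    -0.   ] q6 0.81
```

View pics/f.png

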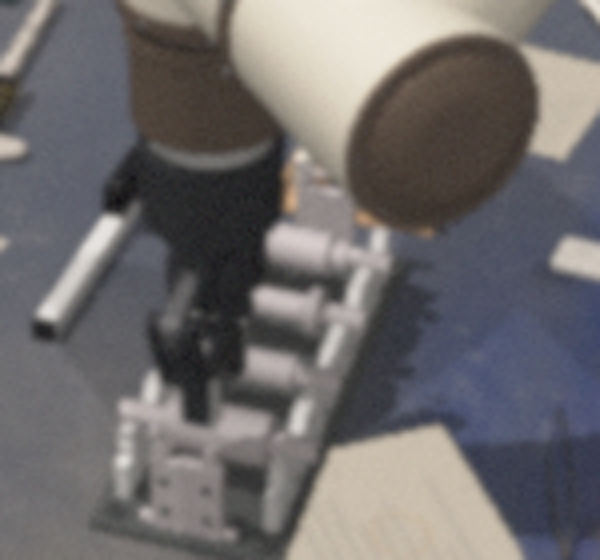

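View pics/ft.png

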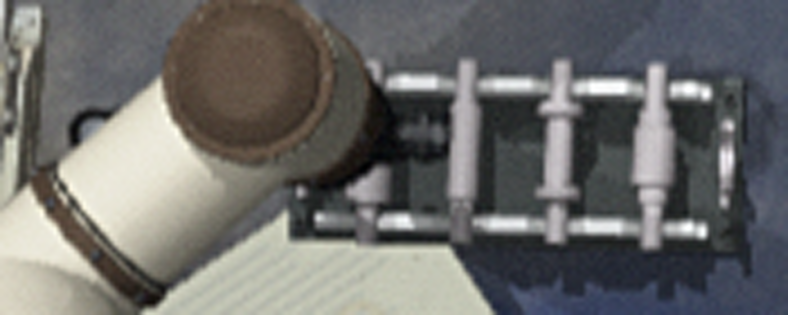

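Run:
```python
from h import *
z=cv2.imread("pics/f.png"); z=cv2.resize(z[200:480,60:360],None,fx=2,fy=2)
def px(P): 
    q=((proj("side",P)[0]-[220,170]+.5)*4-.5-[60,200])*2
    return tuple(int(v) for v in q)
c=np.array([.5123,.2193,.0646])
for h,col in((0,(0,0,255)),(.02,(0,165,255)),(.04,(0,255,255)),(.06,(0,255,0))):
    for d in np.arange(-.06,.061,.01):
        yaw=-.055
        cv2.circle(z,px(c+[-d*np.sin(yaw)*1,d,h]),4 if abs(abs(d)-.04)<1e-6 else 2,col,-1)
cv2.imwrite("pics/g.png",z)
```

```text
(no output)
```

View pics/g.png

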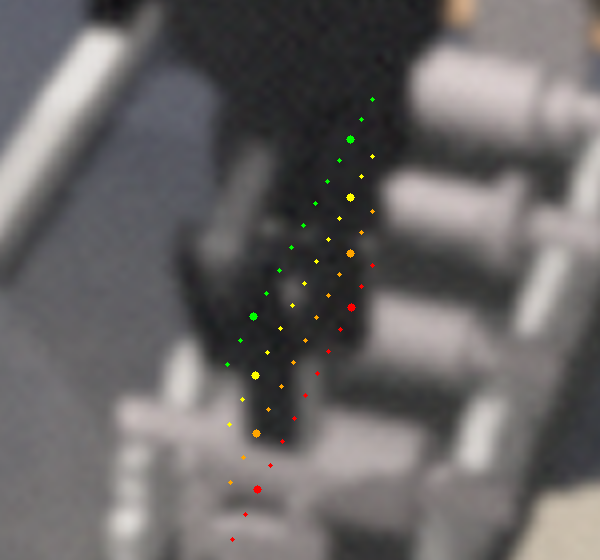

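```bash
python3 -m handwheel '{"travel":[[1,0,0],[1.5,0,0],[1.8,0,0],[2.1,0,0],[2.3,0,0],[2.5,0,0],[2.5,0,0]],"rotation":[[0,0,0],[0,0,0],[0,0,0],[0,0,0],[0,0,0],[0,0,0],[0,0,0]]}' 4.0; python3 -c "
from go import *
rel(F,(0,.09),'y',.044)
import cv2
from h import *
t=viewer.get_image('side'); cv2.imwrite('pics/f2.png',cv2.resize(t[210:310,230:330],None,fx=6,fy=6,interpolation=2))
"
```

```text
clock: 10.5
ee_pos: [0.5118, 0.2192, 0.0501]
orientation: [0.021, -0.707, 0.022, 0.707]
wrist_force: [0.6, 0.6, -0.2]
gripper_width: 0.465
t 10.5 pos [0.5118 0.2192 0.0501] target [0.5119 0.2194 0.044 ] travel cm [ 0.61 -0.02 -0.01] rot [ 3.136e+00 -0.000e+00 -1.000e-03] q6 0.81
t 10.5 pos [0.5118 0.2192 0.0501] target [0.5119 0.2194 0.044 ] travel cm [ 0.61 -0.02 -0.01] rot [-0.006  0.    -0.   ] q6 0.81
```

View pics/f2.png

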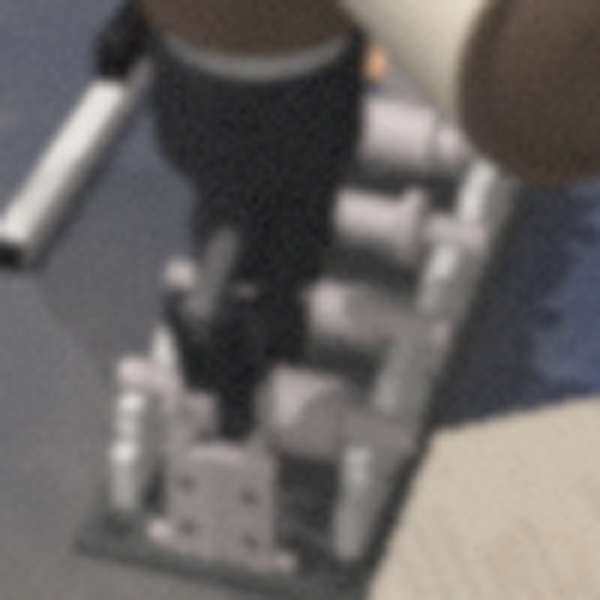

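```bash
python3 -m handwheel '{"travel":[[0.2,0,0],[0.4,0,0],[0.6,0,0],[0.8,0,0],[0.8,0,0],[0.8,0,0]],"rotation":[[0,0,0],[0,0,0],[0,0,0],[0,0,0],[0,0,0],[0,0,0]]}' 4.0;  python3 -m handwheel '{"travel":[[0,0,0],[0,0,0],[0,0,0],[0,0,0],[0,0,0]],"rotation":[[0,0,0],[0,0,0],[0,0,0],[0,0,0],[0,0,0]]}' 2.3 50
```

```text
clock: 11.15
ee_pos: [0.5119, 0.2193, 0.0422]
orientation: [0.021, -0.707, 0.022, 0.707]
wrist_force: [-0.3, 0.7, 0.1]
gripper_width: 0.471
clock: 11.65
ee_pos: [0.512, 0.2189, 0.0426]
orientation: [0.021, -0.707, 0.022, 0.707]
wrist_force: [-0.3, -3.4, 5.0]
gripper_width: 0.332
```

```bash
python3 -m handwheel '{"travel":[[-0.5,0,0],[-1.5,0,0],[-3,0,0],[-5.5,0,0],[-8,0,0],[-8,0,0]],"rotation":[[0,0,0],[0,0,0],[0,0,0],[0,0,0],[0,0,0],[0,0,0]]}'; python3 -c "
from go import *
rel(K,(0,.09),'y',.125)
"
```

```text
clock: 12.25
ee_pos: [0.514, 0.2212, 0.1261]
orientation: [-0.023, 0.709, -0.019, -0.704]
wrist_force: [0.5, -0.3, -2.7]
gripper_width: 0.33
t 12.25 pos [0.514  0.2212 0.1261] target [ 0.4888 -0.109   0.125 ] travel cm [-0.08 33.11  0.54] rot [3.102 0.009 0.011] q6 0.81
t 12.25 pos [0.514  0.2212 0.1261] target [ 0.4888 -0.109   0.125 ] travel cm [-0.08 33.11  0.54] rot [-0.04  -0.007  0.006] q6 0.81
```

```bash
python3 -m handwheel '{"travel":[[0,3,0.1],[0,7.5,0.2],[0,12,0.3],[0,16.5,0.4],[0,21,0.5],[0,25.5,0.5],[0,30,0.5],[0,33,0.5]],"rotation":[[-0.01,0,0],[-0.02,0,0],[-0.03,0,0],[-0.036,0,0],[-0.036,0,0],[-0.036,0,0],[-0.036,0,0],[-0.036,0,0]]}';python3 -m handwheel '{"travel":[[0,0,0],[0,0,0]],"rotation":[[0,0,0],[0,0,0]]}'; python3 -c "
from go import *
rel(K,(0,.09),'y',.06)
import cv2
from h import *
t=viewer.get_image('side'); cv2.imwrite('pics/h.png',cv2.resize(t[130:250,250:400],None,fx=4.5,fy=4.5,interpolation=2))
t=viewer.get_image('top'); cv2.imwrite('pics/ht.png',cv2.resize(t[190:260,260:400],None,fx=5.5,fy=5.5,interpolation=2))
"
```

```text
clock: 13.05
ee_pos: [0.4855, -0.1119, 0.1213]
orientation: [0.01, -0.706, 0.009, 0.708]
wrist_force: [-0.1, 0.4, -3.7]
gripper_width: 0.332
clock: 13.25
ee_pos: [0.4862, -0.1102, 0.1214]
orientation: [0.01, -0.707, 0.009, 0.708]
wrist_force: [-0.2, 0.3, -2.4]
gripper_width: 0.33
t 13.25 pos [ 0.4862 -0.1102  0.1214] target [ 0.4888 -0.109   0.06  ] travel cm [ 6.14 -0.12 -0.26] rot [ 3.135e+00  1.000e-03 -2.000e-03] q6 1.44
t 13.25 pos [ 0.4862 -0.1102  0.1214] target [ 0.4888 -0.109   0.06  ] travel cm [ 6.14 -0.12 -0.26] rot [-0.007  0.001  0.   ] q6 1.44
```

View pics/h.png

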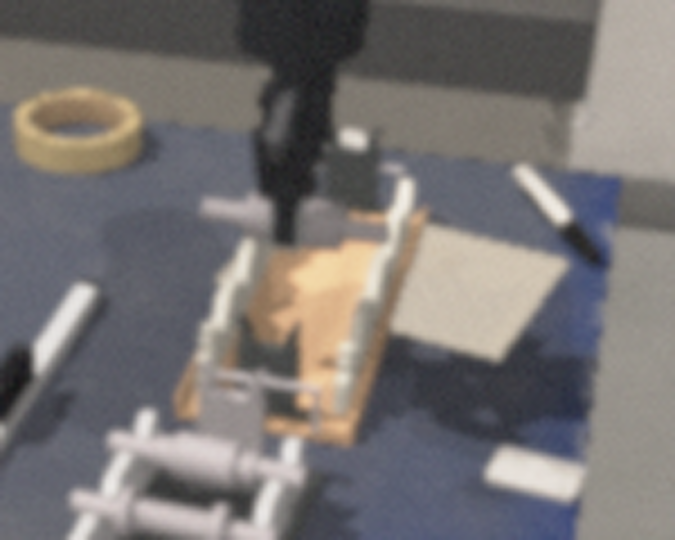

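View pics/ht.png

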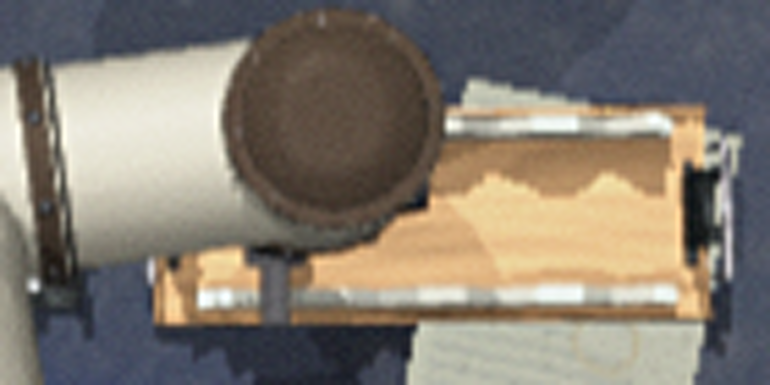

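```bash
python3 -m handwheel '{"travel":[[1.5,-0.1,-0.2],[3,-0.1,-0.2],[4.5,-0.1,-0.2],[5.5,-0.1,-0.2],[6.2,-0.1,-0.2],[6.7,-0.1,-0.2],[7,-0.1,-0.2],[7,-0.1,-0.2]],"rotation":[[0,0,0],[0,0,0],[0,0,0],[0,0,0],[0,0,0],[0,0,0],[0,0,0],[0,0,0]]}';python3 -m handwheel '{"travel":[[0,0,0],[0,0,0]],"rotation":[[0,0,0],[0,0,0]]}'; python3 -c "
from go import *
rel(K,(0,.09),'y',.043)
import cv2
from h import *
t=viewer.get_image('side'); cv2.imwrite('pics/i.png',cv2.resize(t[130:250,250:400],None,fx=4.5,fy=4.5,interpolation=2))
t=viewer.get_image('top'); cv2.imwrite('pics/it.png',cv2.resize(t[190:260,260:400],None,fx=5.5,fy=5.5,interpolation=2))
"
```

```text
clock: 14.15
ee_pos: [0.489, -0.1088, 0.0522]
orientation: [0.009, -0.707, 0.009, 0.707]
wrist_force: [-0.3, -1.3, -3.2]
gripper_width: 0.331
clock: 14.35
ee_pos: [0.4893, -0.1089, 0.0528]
orientation: [-0.009, 0.707, -0.009, -0.707]
wrist_force: [-0.0, 0.9, -3.1]
gripper_width: 0.329
t 14.35 pos [ 0.4893 -0.1089  0.0528] target [ 0.4888 -0.109   0.043 ] travel cm [0.98 0.01 0.05] rot [3.137e+00 0.000e+00 2.000e-03] q6 1.44
t 14.35 pos [ 0.4893 -0.1089  0.0528] target [ 0.4888 -0.109   0.043 ] travel cm [0.98 0.01 0.05] rot [-0.005 -0.001  0.   ] q6 1.44
```

View pics/i.png

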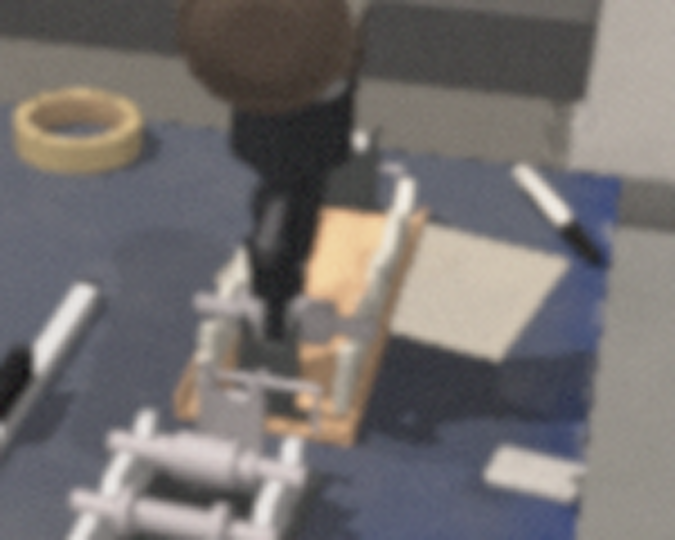

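View pics/it.png

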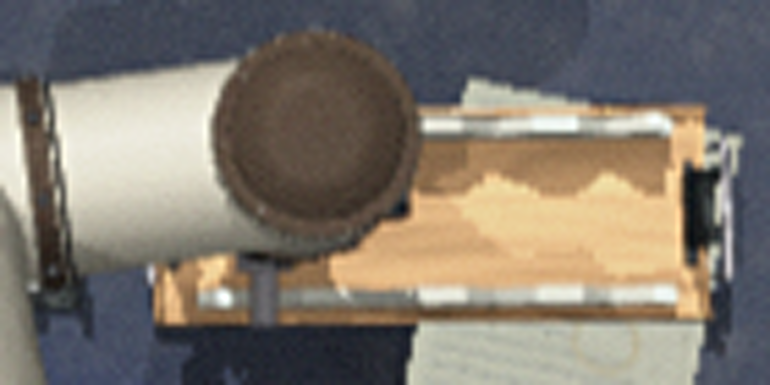

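```bash
python3 -m handwheel '{"travel":[[0.2,0,0],[0.4,0,0],[0.6,0,0],[0.7,0,0],[0.8,0,0],[0.9,0,0],[1.0,0,0],[1.0,0,0]],"rotation":[[0,0,0],[0,0,0],[0,0,0],[0,0,0],[0,0,0],[0,0,0],[0,0,0],[0,0,0]]}'
```

```text
clock: 15.25
ee_pos: [0.4892, -0.1094, 0.0431]
orientation: [-0.008, 0.707, -0.009, -0.707]
wrist_force: [-1.6, -2.9, 4.3]
gripper_width: 0.328
```

```bash
python3 -m handwheel '{"travel":[[0,0,0],[0,0,0],[0,0,0],[-0.5,0,0],[-2,0,0],[-4,0,0],[-6.5,0,0],[-8.5,0,0]],"rotation":[[0,0,0],[0,0,0],[0,0,0],[0,0,0],[0,0,0],[0,0,0],[0,0,0],[0,0,0]]}' 4.0; python3 -c "
from go import *
rel(F,(0,.03),'y',.125)
import cv2
from h import *
t=viewer.get_image('side'); cv2.imwrite('pics/j.png',cv2.resize(t[130:250,250:400],None,fx=4.5,fy=4.5,interpolation=2))
"
```

```text
clock: 16.05
ee_pos: [0.4893, -0.1087, 0.1289]
orientation: [-0.009, 0.707, -0.009, -0.707]
wrist_force: [0.5, 0.2, -0.3]
gripper_width: 0.47
t 16.05 pos [ 0.4893 -0.1087  0.1289] target [0.5086 0.1595 0.125 ] travel cm [  0.39 -26.86  -1.28] rot [-3.111e+00 -0.000e+00 -2.000e-03] q6 1.44
t 16.05 pos [ 0.4893 -0.1087  0.1289] target [0.5086 0.1595 0.125 ] travel cm [  0.39 -26.86  -1.28] rot [ 0.031 -0.001  0.   ] q6 1.44
```

View pics/j.png

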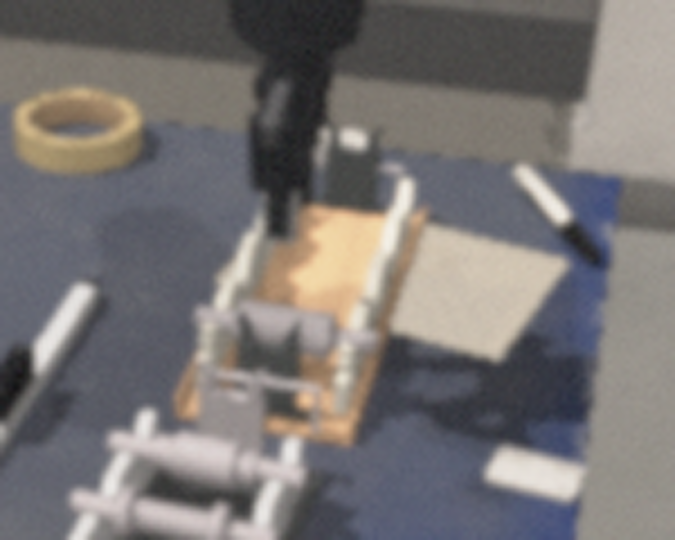

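```bash
python3 -m handwheel '{"travel":[[0,-3,-0.2],[0,-7,-0.4],[0,-11.5,-0.6],[0,-16,-0.8],[0,-20.5,-1],[0.2,-24.5,-1.2],[0.2,-26.8,-1.3],[0.2,-26.8,-1.3]],"rotation":[[0,0,0],[0.01,0,0],[0.02,0,0],[0.03,0,0],[0.03,0,0],[0.03,0,0],[0.03,0,0],[0.03,0,0]]}' 3.3;python3 -m handwheel '{"travel":[[0,0,0],[0,0,0]],"rotation":[[0,0,0],[0,0,0]]}'; python3 -c "
from go import *
rel(F,(0,.03),'y',.042)
"
```

```text
clock: 16.9
ee_pos: [0.509, 0.1618, 0.1254]
orientation: [-0.018, 0.707, -0.018, -0.706]
wrist_force: [0.0, -0.0, -0.2]
gripper_width: 0.385
clock: 17.1
ee_pos: [0.5082, 0.1579, 0.1252]
orientation: [0.02, -0.707, 0.02, 0.707]
wrist_force: [0.8, 0.0, 0.2]
gripper_width: 0.391
t 17.1 pos [0.5082 0.1579 0.1252] target [0.5086 0.1595 0.042 ] travel cm [ 8.32 -0.16 -0.04] rot [ 3.141e+00 -0.000e+00 -1.000e-03] q6 0.91
t 17.1 pos [0.5082 0.1579 0.1252] target [0.5086 0.1595 0.042 ] travel cm [ 8.32 -0.16 -0.04] rot [-0.001  0.001 -0.   ] q6 0.91
```

```bash
python3 -m handwheel '{"travel":[[2,-0.15,0],[4,-0.15,0],[5.5,-0.15,0],[6.5,-0.15,0],[7.2,-0.15,0],[7.8,-0.15,0],[8.3,-0.15,0],[8.3,-0.15,0]],"rotation":[[0,0,0],[0,0,0],[0,0,0],[0,0,0],[0,0,0],[0,0,0],[0,0,0],[0,0,0]]}' 3.3;python3 -m handwheel '{"travel":[[0,0,0],[0,0,0],[0,0,0],[0,0,0],[0,0,0]],"rotation":[[0,0,0],[0,0,0],[0,0,0],[0,0,0],[0,0,0]]}' 1.3 50
```

```text
clock: 17.9
ee_pos: [0.5085, 0.1601, 0.042]
orientation: [0.019, -0.707, 0.02, 0.707]
wrist_force: [0.4, 0.3, -0.2]
gripper_width: 0.385
clock: 18.4
ee_pos: [0.5084, 0.1592, 0.043]
orientation: [0.019, -0.707, 0.02, 0.707]
wrist_force: [0.2, -5.4, 3.6]
gripper_width: 0.213
```

```bash
python3 -m handwheel '{"travel":[[-0.5,0,0],[-1.5,0,0],[-3,0,0],[-5.5,0,0],[-8,0,0],[-8.3,0,0],[-8.3,0,0]],"rotation":[[0,0,0],[0,0,0],[0,0,0],[0,0,0],[0,0,0],[0,0,0],[0,0,0]]}'; python3 -c "
from go import *
rel(K,(0,.03),'y',.125)
"
```

```text
clock: 19.1
ee_pos: [0.5088, 0.1608, 0.1262]
orientation: [-0.02, 0.707, -0.019, -0.706]
wrist_force: [0.1, 0.6, -1.5]
gripper_width: 0.216
t 19.1 pos [0.5088 0.1608 0.1262] target [ 0.4876 -0.169   0.125 ] travel cm [ 0.05 33.05  0.31] rot [3.107e+00 3.000e-03 3.000e-03] q6 0.91
t 19.1 pos [0.5088 0.1608 0.1262] target [ 0.4876 -0.169   0.125 ] travel cm [ 0.05 33.05  0.31] rot [-0.035 -0.002  0.002] q6 0.91
```

```bash
python3 -m handwheel '{"travel":[[0,3,0],[0,7.5,0.1],[0,12,0.1],[0,16.5,0.2],[0,21,0.2],[0,25.5,0.2],[0,30,0.2],[0,32.9,0.2]],"rotation":[[-0.01,0,0],[-0.02,0,0],[-0.03,0,0],[-0.034,0,0],[-0.034,0,0],[-0.034,0,0],[-0.034,0,0],[-0.034,0,0]]}';python3 -m handwheel '{"travel":[[0,0,0],[0,0,0]],"rotation":[[0,0,0],[0,0,0]]}'; python3 -c "
from go import *
rel(K,(0,.03),'y',.053)
"
```

```text
clock: 19.9
ee_pos: [0.4871, -0.1704, 0.1238]
orientation: [0.008, -0.706, 0.008, 0.708]
wrist_force: [1.4, 0.4, -1.8]
gripper_width: 0.218
clock: 20.1
ee_pos: [0.4876, -0.1686, 0.1239]
orientation: [0.008, -0.706, 0.008, 0.708]
wrist_force: [0.4, 0.3, -2.1]
gripper_width: 0.212
t 20.1 pos [ 0.4876 -0.1686  0.1239] target [ 0.4876 -0.169   0.053 ] travel cm [ 7.09  0.04 -0.02] rot [ 3.139e+00  1.000e-03 -4.000e-03] q6 1.57
t 20.1 pos [ 0.4876 -0.1686  0.1239] target [ 0.4876 -0.169   0.053 ] travel cm [ 7.09  0.04 -0.02] rot [-0.003  0.003  0.001] q6 1.57
```

```bash
python3 -m handwheel '{"travel":[[2,0,0],[4,0,0],[5.5,0,0],[6.5,0,0],[7.1,0,0],[7.4,0,0],[7.7,0,0],[7.9,0,0]],"rotation":[[0,0,0],[0,0,0],[0,0,0],[0,0,0],[0,0,0],[0,0,0],[0,0,0],[0,0,0]]}';python3 -m handwheel '{"travel":[[0.1,0,0],[0.2,0,0],[0.2,0,0]],"rotation":[[0,0,0],[0,0,0],[0,0,0]]}'
```

```text
clock: 20.9
ee_pos: [0.489, -0.1681, 0.0466]
orientation: [-0.007, 0.707, -0.007, -0.707]
wrist_force: [-0.6, -0.2, -1.0]
gripper_width: 0.208
clock: 21.2
ee_pos: [0.4888, -0.1683, 0.0446]
orientation: [-0.007, 0.707, -0.007, -0.707]
wrist_force: [0.9, -0.5, -0.9]
gripper_width: 0.213
```

```bash
python3 -m handwheel '{"travel":[[0.1,0,0],[0.2,0,0],[0.25,0,0],[0.25,0,0]],"rotation":[[0,0,0],[0,0,0],[0,0,0],[0,0,0]]}'
```

```text
clock: 21.6
ee_pos: [0.4893, -0.1691, 0.0434]
orientation: [-0.007, 0.708, -0.008, -0.707]
wrist_force: [-2.1, -3.3, 7.9]
gripper_width: 0.212
```

Contact at the expected height (gripped at 0.043). Release and rise.

```bash
python3 -m handwheel '{"travel":[[0,0,0],[0,0,0],[0,0,0],[-0.5,0,0],[-2,0,0],[-4,0,0],[-6.5,0,0],[-8.4,0,0]],"rotation":[[0,0,0],[0,0,0],[0,0,0],[0,0,0],[0,0,0],[0,0,0],[0,0,0],[0,0,0]]}' 3.3; python3 -c "
from go import *
rel(F,(0,-.03),'y',.125)
import cv2
from h import *
t=viewer.get_image('side'); cv2.imwrite('pics/k.png',cv2.resize(t[130:250,250:400],None,fx=4.5,fy=4.5,interpolation=2))
"
```

```text
clock: 22.4
ee_pos: [0.4891, -0.1681, 0.1274]
orientation: [-0.007, 0.708, -0.007, -0.707]
wrist_force: [0.5, -0.7, 0.3]
gripper_width: 0.388
t 22.4 pos [ 0.4891 -0.1681  0.1274] target [0.5054 0.0995 0.125 ] travel cm [  0.23 -26.79  -1.08] rot [-3.107e+00  0.000e+00 -2.000e-03] q6 1.57
t 22.4 pos [ 0.4891 -0.1681  0.1274] target [0.5054 0.0995 0.125 ] travel cm [  0.23 -26.79  -1.08] rot [ 0.035 -0.001 -0.   ] q6 1.57
```

View pics/k.png

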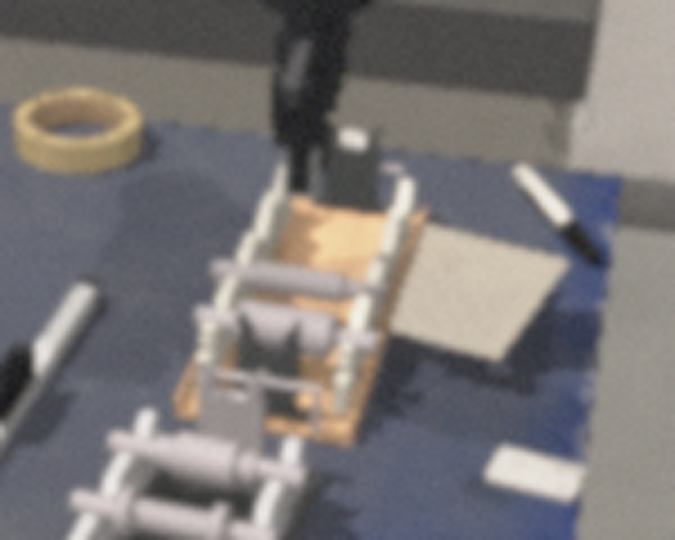

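```bash
python3 -m handwheel '{"travel":[[0,-3,-0.2],[0,-7,-0.4],[0,-11.5,-0.6],[0,-16,-0.8],[0,-20.5,-1],[0.2,-24.5,-1.1],[0.2,-26.8,-1.1],[0.2,-26.8,-1.1]],"rotation":[[0,0,0],[0.01,0,0],[0.02,0,0],[0.03,0,0],[0.035,0,0],[0.035,0,0],[0.035,0,0],[0.035,0,0]]}' 3.3;python3 -m handwheel '{"travel":[[0,0,0],[0,0,0]],"rotation":[[0,0,0],[0,0,0]]}'; python3 -c "
from go import *
rel(F,(0,-.03),'y',.042)
"
```

```text
clock: 23.25
ee_pos: [0.5055, 0.1024, 0.1237]
orientation: [-0.018, 0.707, -0.018, -0.707]
wrist_force: [0.6, 0.3, -0.2]
gripper_width: 0.388
clock: 23.45
ee_pos: [0.5048, 0.0988, 0.1236]
orientation: [0.02, -0.707, 0.02, 0.707]
wrist_force: [-0.5, -0.1, -0.6]
gripper_width: 0.386
t 23.45 pos [0.5048 0.0988 0.1236] target [0.5054 0.0995 0.042 ] travel cm [ 8.16 -0.08 -0.05] rot [ 3.14e+00 -1.00e-03 -1.00e-03] q6 1.01
t 23.45 pos [0.5048 0.0988 0.1236] target [0.5054 0.0995 0.042 ] travel cm [ 8.16 -0.08 -0.05] rot [-0.002  0.001 -0.   ] q6 1.01
```

```bash
python3 -m handwheel '{"travel":[[2,-0.1,0],[4,-0.1,0],[5.5,-0.1,0],[6.5,-0.1,0],[7.2,-0.1,0],[7.8,-0.1,0],[8.1,-0.1,0],[8.1,-0.1,0]],"rotation":[[0,0,0],[0,0,0],[0,0,0],[0,0,0],[0,0,0],[0,0,0],[0,0,0],[0,0,0]]}' 3.3;python3 -m handwheel '{"travel":[[0,0,0],[0,0,0],[0,0,0],[0,0,0],[0,0,0]],"rotation":[[0,0,0],[0,0,0],[0,0,0],[0,0,0],[0,0,0]]}' 1.1 50
```

```text
clock: 24.25
ee_pos: [0.5053, 0.1005, 0.0428]
orientation: [0.02, -0.707, 0.02, 0.707]
wrist_force: [0.5, 0.4, -0.2]
gripper_width: 0.386
clock: 24.75
ee_pos: [0.5052, 0.0994, 0.0437]
orientation: [0.019, -0.707, 0.02, 0.707]
wrist_force: [1.4, -6.1, 2.8]
gripper_width: 0.188
```

```bash
python3 -m handwheel '{"travel":[[-0.5,0,0],[-1.5,0,0],[-3,0,0],[-5.5,0,0],[-8,0,0],[-8.2,0,0],[-8.2,0,0]],"rotation":[[0,0,0],[0,0,0],[0,0,0],[0,0,0],[0,0,0],[0,0,0],[0,0,0]]}'; python3 -c "
from go import *
rel(K,(0,-.03),'y',.125)
"
```

```text
clock: 25.45
ee_pos: [0.5053, 0.101, 0.1256]
orientation: [-0.02, 0.707, -0.019, -0.706]
wrist_force: [-1.0, 0.9, -1.9]
gripper_width: 0.185
t 25.45 pos [0.5053 0.101  0.1256] target [ 0.4864 -0.229   0.125 ] travel cm [1.000e-02 3.305e+01 4.000e-02] rot [3.106e+00 2.000e-03 2.000e-03] q6 1.0
t 25.45 pos [0.5053 0.101  0.1256] target [ 0.4864 -0.229   0.125 ] travel cm [1.000e-02 3.305e+01 4.000e-02] rot [-0.036 -0.001  0.001] q6 1.0
```

Opening 16 mm on an 18 mm waist (same −2 mm offset as before), weight −1.9 N: held. Carry across.

```bash
python3 -m handwheel '{"travel":[[0,3,0],[0,7.5,0],[0,12,0],[0,16.5,0],[0,21,0],[0,25.5,0],[0,30,0],[0,32.9,0]],"rotation":[[-0.01,0,0],[-0.02,0,0],[-0.03,0,0],[-0.035,0,0],[-0.035,0,0],[-0.035,0,0],[-0.035,0,0],[-0.035,0,0]]}';python3 -m handwheel '{"travel":[[0,0,0],[0,0,0]],"rotation":[[0,0,0],[0,0,0]]}'; python3 -c "
from go import *
rel(K,(0,-.03),'y',.053)
"
```

```text
clock: 26.25
ee_pos: [0.4854, -0.2301, 0.1231]
orientation: [0.008, -0.706, 0.008, 0.708]
wrist_force: [-0.1, -0.0, -1.1]
gripper_width: 0.186
clock: 26.45
ee_pos: [0.4857, -0.2283, 0.1232]
orientation: [0.008, -0.706, 0.008, 0.708]
wrist_force: [0.5, 0.6, -2.0]
gripper_width: 0.19
t 26.45 pos [ 0.4857 -0.2283  0.1232] target [ 0.4864 -0.229   0.053 ] travel cm [ 7.02  0.08 -0.09] rot [ 3.139e+00  1.000e-03 -5.000e-03] q6 1.69
t 26.45 pos [ 0.4857 -0.2283  0.1232] target [ 0.4864 -0.229   0.053 ] travel cm [ 7.02  0.08 -0.09] rot [-0.003  0.003  0.001] q6 1.69
```

```bash
python3 -m handwheel '{"travel":[[2,0.1,0],[4,0.1,0],[5.5,0.1,0],[6.5,0.1,0],[7.1,0.1,0],[7.4,0.1,0],[7.7,0.1,0],[7.8,0.1,0]],"rotation":[[0,0,0],[0,0,0],[0,0,0],[0,0,0],[0,0,0],[0,0,0],[0,0,0],[0,0,0]]}';python3 -m handwheel '{"travel":[[0.1,0,0],[0.2,0,0],[0.3,0,0],[0.35,0,0],[0.35,0,0]],"rotation":[[0,0,0],[0,0,0],[0,0,0],[0,0,0],[0,0,0]]}'
```

```text
clock: 27.25
ee_pos: [0.4871, -0.2289, 0.047]
orientation: [-0.007, 0.707, -0.007, -0.707]
wrist_force: [-0.0, 0.3, -1.3]
gripper_width: 0.186
clock: 27.75
ee_pos: [0.4873, -0.2294, 0.044]
orientation: [-0.007, 0.707, -0.007, -0.707]
wrist_force: [-1.4, -2.6, 2.8]
gripper_width: 0.186
```

```bash
python3 -m handwheel '{"travel":[[0,0,0],[0,0,0],[0,0,0],[-0.5,0,0],[-2,0,0],[-4,0,0],[-6.5,0,0],[-8.4,0,0]],"rotation":[[0,0,0],[0,0,0],[0,0,0],[0,0,0],[0,0,0],[0,0,0],[0,0,0],[0,0,0]]}' 4.0; python3 -c "
from go import *
rel(F,(0,-.09),'y',.125)
import cv2
from h import *
t=viewer.get_image('side'); cv2.imwrite('pics/l.png',cv2.resize(t[130:250,250:400],None,fx=4.5,fy=4.5,interpolation=2))
"
```

```text
clock: 28.55
ee_pos: [0.4873, -0.2289, 0.129]
orientation: [-0.007, 0.708, -0.007, -0.707]
wrist_force: [0.0, -0.3, -0.4]
gripper_width: 0.467
t 28.55 pos [ 0.4873 -0.2289  0.129 ] target [0.5021 0.0396 0.125 ] travel cm [  0.39 -26.88  -0.92] rot [-3.107e+00  1.000e-03 -2.000e-03] q6 1.69
t 28.55 pos [ 0.4873 -0.2289  0.129 ] target [0.5021 0.0396 0.125 ] travel cm [  0.39 -26.88  -0.92] rot [ 0.035 -0.002 -0.   ] q6 1.69
```

View pics/l.png

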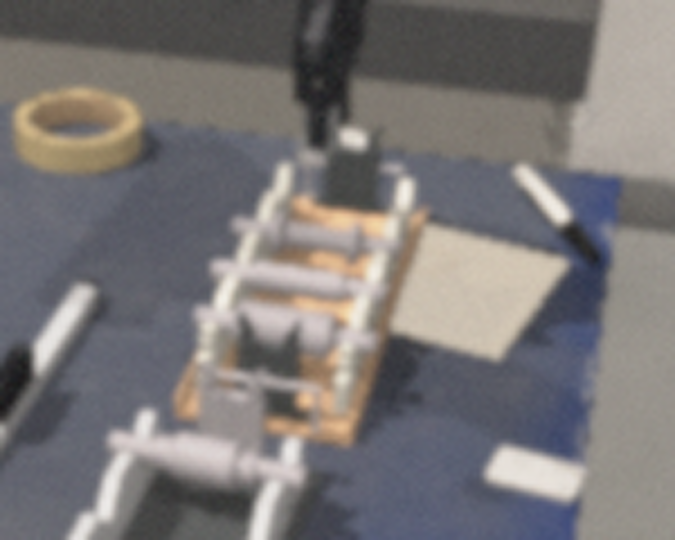

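Roller, slim shaft and spool sit in the first three saddles (rows ~325, 275, 235 in this crop). Now the stepped shaft.

```bash
python3 -m handwheel '{"travel":[[0,-3,-0.2],[0,-7,-0.4],[0,-11.5,-0.6],[0,-16,-0.8],[0,-20.5,-0.9],[0.2,-24.5,-1],[0.3,-26.9,-1],[0.3,-26.9,-1]],"rotation":[[0,0,0],[0.01,0,0],[0.02,0,0],[0.03,0,0],[0.035,0,0],[0.035,0,0],[0.035,0,0],[0.035,0,0]]}' 3.9;python3 -m handwheel '{"travel":[[0,0,0],[0,0,0]],"rotation":[[0,0,0],[0,0,0]]}'; python3 -c "
from go import *
rel(F,(0,-.09),'y',.043)
"
```

```text
clock: 29.4
ee_pos: [0.5028, 0.0425, 0.1244]
orientation: [-0.018, 0.707, -0.018, -0.707]
wrist_force: [0.3, -0.7, -0.3]
gripper_width: 0.455
clock: 29.6
ee_pos: [0.5023, 0.0391, 0.1243]
orientation: [0.02, -0.707, 0.02, 0.707]
wrist_force: [-0.8, 0.7, 0.1]
gripper_width: 0.456
t 29.6 pos [0.5023 0.0391 0.1243] target [0.5021 0.0396 0.043 ] travel cm [ 8.13 -0.05  0.02] rot [ 3.14e+00 -0.00e+00 -1.00e-03] q6 1.11
t 29.6 pos [0.5023 0.0391 0.1243] target [0.5021 0.0396 0.043 ] travel cm [ 8.13 -0.05  0.02] rot [-0.002  0.    -0.   ] q6 1.11
```

```bash
python3 -m handwheel '{"travel":[[2,-0.1,0],[4,-0.1,0],[5.5,-0.1,0],[6.5,-0.1,0],[7.2,-0.1,0],[7.8,-0.1,0],[8.1,-0.1,0],[8.1,-0.1,0]],"rotation":[[0,0,0],[0,0,0],[0,0,0],[0,0,0],[0,0,0],[0,0,0],[0,0,0],[0,0,0]]}' 3.9
```

```text
clock: 30.4
ee_pos: [0.5026, 0.0407, 0.0433]
orientation: [0.02, -0.707, 0.02, 0.707]
wrist_force: [-0.1, -0.5, -0.1]
gripper_width: 0.455
```

```bash
python3 -m handwheel '{"travel":[[0,0,0],[0,0,0],[0,0,0],[0,0,0],[0,0,0]],"rotation":[[0,0,0],[0,0,0],[0,0,0],[0,0,0],[0,0,0]]}' 2.1 50
```

```text
clock: 30.9
ee_pos: [0.5025, 0.0395, 0.0443]
orientation: [0.019, -0.707, 0.02, 0.707]
wrist_force: [0.8, -6.6, 3.8]
gripper_width: 0.308
```

```bash
python3 -m handwheel '{"travel":[[-0.5,0,0],[-1.5,0,0],[-3,0,0],[-5.5,0,0],[-8,0,0],[-8.2,0,0],[-8.2,0,0]],"rotation":[[0,0,0],[0,0,0],[0,0,0],[0,0,0],[0,0,0],[0,0,0],[0,0,0]]}'; python3 -c "
from go import *
rel(K,(0,-.09),'y',.125)
"
```

```text
clock: 31.6
ee_pos: [0.5025, 0.0412, 0.126]
orientation: [-0.02, 0.707, -0.019, -0.706]
wrist_force: [-0.1, 0.8, -2.0]
gripper_width: 0.309
t 31.6 pos [0.5025 0.0412 0.126 ] target [ 0.4852 -0.289   0.125 ] travel cm [ 0.05 33.06 -0.11] rot [3.106e+00 2.000e-03 2.000e-03] q6 1.11
t 31.6 pos [0.5025 0.0412 0.126 ] target [ 0.4852 -0.289   0.125 ] travel cm [ 0.05 33.06 -0.11] rot [-0.036 -0.001  0.001] q6 1.11
```

```bash
python3 -m handwheel '{"travel":[[0,3,0],[0,7.5,0],[0,12,0],[0,16.5,0],[0,21,-0.1],[0,25.5,-0.1],[0,30,-0.1],[0,33,-0.1]],"rotation":[[-0.01,0,0],[-0.02,0,0],[-0.03,0,0],[-0.035,0,0],[-0.035,0,0],[-0.035,0,0],[-0.035,0,0],[-0.035,0,0]]}';python3 -m handwheel '{"travel":[[0,0,0],[0,0,0]],"rotation":[[0,0,0],[0,0,0]]}'; python3 -c "
from go import *
rel(K,(0,-.09),'y',.053)
"
```

```text
clock: 32.4
ee_pos: [0.4836, -0.2909, 0.1234]
orientation: [0.009, -0.706, 0.008, 0.708]
wrist_force: [-0.5, 0.3, -2.3]
gripper_width: 0.308
clock: 32.6
ee_pos: [0.4838, -0.2888, 0.1234]
orientation: [0.009, -0.706, 0.008, 0.708]
wrist_force: [0.1, -0.8, -3.0]
gripper_width: 0.306
t 32.6 pos [ 0.4838 -0.2888  0.1234] target [ 0.4852 -0.289   0.053 ] travel cm [ 7.04  0.03 -0.16] rot [ 3.139e+00  2.000e-03 -5.000e-03] q6 1.8
t 32.6 pos [ 0.4838 -0.2888  0.1234] target [ 0.4852 -0.289   0.053 ] travel cm [ 7.04  0.03 -0.16] rot [-0.003  0.003  0.002] q6 1.8
```

```bash
python3 -m handwheel '{"travel":[[2,0.1,-0.05],[4,0.1,-0.05],[5.5,0.1,-0.05],[6.3,0.1,-0.05],[6.9,0.1,-0.05],[7.3,0.1,-0.05],[7.6,0.1,-0.05],[7.7,0.1,-0.05]],"rotation":[[0,0,0],[0,0,0],[0,0,0],[0,0,0],[0,0,0],[0,0,0],[0,0,0],[0,0,0]]}';python3 -m handwheel '{"travel":[[0.1,0,0],[0.2,0,0],[0.3,0,0],[0.4,0,0],[0.4,0,0]],"rotation":[[0,0,0],[0,0,0],[0,0,0],[0,0,0],[0,0,0]]}'
```

```text
clock: 33.4
ee_pos: [0.4858, -0.2897, 0.0484]
orientation: [-0.007, 0.707, -0.007, -0.707]
wrist_force: [0.3, -0.7, -2.4]
gripper_width: 0.309
clock: 33.9
ee_pos: [0.4857, -0.2898, 0.0444]
orientation: [-0.007, 0.707, -0.007, -0.707]
wrist_force: [-0.0, 0.1, -2.3]
gripper_width: 0.305
```

```bash
python3 -m handwheel '{"travel":[[0.05,0,0],[0.1,0,0],[0.15,0,0],[0.15,0,0]],"rotation":[[0,0,0],[0,0,0],[0,0,0],[0,0,0]]}'
```

```text
clock: 34.3
ee_pos: [0.4858, -0.29, 0.044]
orientation: [-0.007, 0.707, -0.007, -0.707]
wrist_force: [-2.4, 0.7, 5.9]
gripper_width: 0.304
```

Seated. Release, rise, and look at all four.

```bash
python3 -m handwheel '{"travel":[[0,0,0],[0,0,0],[0,0,0],[-0.5,0,0],[-2,0,0],[-4,0,0],[-6.5,0,0],[-9,0,0]],"rotation":[[0,0,0],[0,0,0],[0,0,0],[0,0,0],[0,0,0],[0,0,0],[0,0,0],[0,0,0]]}' 3.9; python3 -m handwheel '{"travel":[[-1,-3,-4],[-2,-6,-8],[-2,-9,-12],[-2,-12,-16],[-2,-15,-16],[-2,-18,-16],[-2,-21,-16],[-2,-24,-16]],"rotation":[[0.14,0,0],[0.28,0,0],[0.42,0,0],[0.56,0,0],[0.7,0,0],[0.84,0,0],[0.98,0,0],[1.12,0,0]]}' 5; python3 -c "
from go import *
rel(((.645,-.03),-.05),(0,0),'x',.12)
import cv2
from h import *
t=viewer.get_image('side'); cv2.imwrite('pics/m.png',t)
t=viewer.get_image('top'); cv2.imwrite('pics/mt.png',t);cv2.imwrite('pics/mtz.png',cv2.resize(t[165:265,180:400],None,fx=3.6,fy=3.6,interpolation=2))
"
```

```text
clock: 35.1
ee_pos: [0.4855, -0.2897, 0.1338]
orientation: [0.007, -0.707, 0.007, 0.707]
wrist_force: [0.8, -0.2, -0.0]
gripper_width: 0.45
clock: 35.9
ee_pos: [0.6506, -0.0518, 0.1529]
orientation: [0.383, -0.594, 0.384, 0.594]
wrist_force: [0.6, 0.0, 1.4]
gripper_width: 0.584
t 35.9 pos [ 0.6506 -0.0518  0.1529] target [ 0.645 -0.03   0.12 ] travel cm [ 3.29 -0.39  2.22] rot [-2.667  0.    -0.   ] q6 0.26
t 35.9 pos [ 0.6506 -0.0518  0.1529] target [ 0.645 -0.03   0.12 ] travel cm [ 3.29 -0.39  2.22] rot [ 0.474 -0.    -0.   ] q6 0.26
```

View pics/m.png

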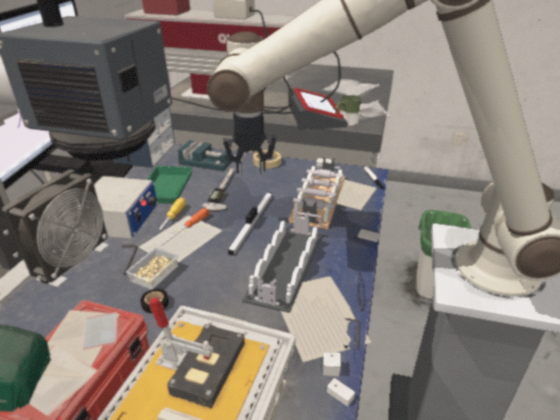

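View pics/mtz.png

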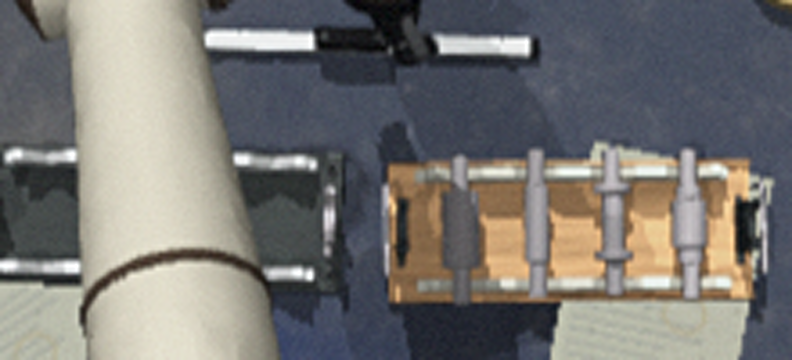

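Run:
```python
from go import *
from h import *
t=cv2.imread("pics/mt.png").astype(float); g=t[:,:,0]
def peak(r,c):
    seg=t[r-1:r+2,int(c)-5:int(c)+6].mean(2).mean(0); print(seg.round())
# journal columns estimate from zoom
for nm,zc in dict(roller=(459,157,461,300),slim=(536,152,539,296),spool=(612,151,615,293),step=(688,152,691,296)).items():
    a=((zc[0]+.5)/3.6-.5+180,(zc[1]+.5)/3.6-.5+165); b=((zc[2]+.5)/3.6-.5+180,(zc[3]+.5)/3.6-.5+165)
    A=plane("top",a,.047)[0];B=plane("top",b,.047)[0]; M=(A+B)/2-np.array([*K[0],0]); c,s=np.cos(K[1]),np.sin(K[1])
    print(nm,A.round(3)[:2],B.round(3)[:2],'len',np.linalg.norm(A-B).round(3),'in rack',(c*M[0]+s*M[1]).round(4),(-s*M[0]+c*M[1]).round(4))
```

```text
roller [ 0.545 -0.11 ] [ 0.432 -0.108] len 0.113 in rack -0.0001 0.0901
slim [ 0.547 -0.171] [ 0.434 -0.169] len 0.114 in rack 0.0028 0.0292
spool [ 0.546 -0.231] [ 0.434 -0.228] len 0.112 in rack 0.0038 -0.0304
step [ 0.544 -0.291] [ 0.43  -0.287] len 0.113 in rack 0.0017 -0.09
```

```bash
python3 -m handwheel '{"travel":[[0.5,0,0.5],[1,-0.1,1.1],[2,-0.2,1.7],[3,-0.3,2.2],[3,-0.3,2.2],[3,-0.3,2.2]],"rotation":[[0.14,0,0],[0.28,0,0],[0.42,0,0],[0.474,0,0],[0.474,0,0],[0.474,0,0]]}' 4.5; python3 -c "
from go import *
rel(((.6455,-.0295),-.052),(0,0),'x',.02)
"
```

```text
clock: 36.6
ee_pos: [0.6443, -0.0324, 0.123]
orientation: [0.51, -0.489, 0.511, 0.489]
wrist_force: [0.1, 0.4, 0.2]
gripper_width: 0.526
t 36.6 pos [ 0.6443 -0.0324  0.123 ] target [ 0.6455 -0.0295  0.02  ] travel cm [10.3  -0.11  0.29] rot [-3.132e+00 -0.000e+00 -1.000e-03] q6 -0.24
t 36.6 pos [ 0.6443 -0.0324  0.123 ] target [ 0.6455 -0.0295  0.02  ] travel cm [10.3  -0.11  0.29] rot [ 0.01 -0.    0.  ] q6 -0.24
```

```bash
python3 -m handwheel '{"travel":[[2.5,-0.1,0.2],[5,-0.1,0.2],[7.5,-0.1,0.2],[9,-0.1,0.2],[9.8,-0.1,0.2],[10.1,-0.1,0.2],[10.1,-0.1,0.2]],"rotation":[[0.005,0,0],[0.005,0,0],[0.005,0,0],[0.005,0,0],[0.005,0,0],[0.005,0,0],[0.005,0,0]]}' 4.5; python3 -c "
from go import *
rel(((.6455,-.0295),-.052),(0,0),'x',.02)
"
```

```text
clock: 37.3
ee_pos: [0.6458, -0.03, 0.0224]
orientation: [0.512, -0.488, 0.512, 0.487]
wrist_force: [-0.6, 0.2, 0.4]
gripper_width: 0.527
t 37.3 pos [ 0.6458 -0.03    0.0224] target [ 0.6455 -0.0295  0.02  ] travel cm [0.24 0.03 0.05] rot [-3.138e+00 -2.000e-03  0.000e+00] q6 -0.25
t 37.3 pos [ 0.6458 -0.03    0.0224] target [ 0.6455 -0.0295  0.02  ] travel cm [0.24 0.03 0.05] rot [0.003 0.    0.001] q6 -0.25
```

```bash
python3 -m handwheel '{"travel":[[0.1,0,0],[0.1,0,0],[0.1,0,0],[0.1,0,0],[0.1,0,0],[0.1,0,0],[0.1,0,0]],"rotation":[[0,0,0],[0,0,0],[0,0,0],[0,0,0],[0,0,0],[0,0,0],[0,0,0]]}' 1 60; python3 -m handwheel '{"travel":[[-0.5,0,0],[-2,0,0],[-5,0,0],[-9,0,0],[-13,0,0],[-13.5,0,0],[-13.5,0,0]],"rotation":[[0,0,0],[0,0,0],[0,0,0],[0,0,0],[0,0,0],[0,0,0],[0,0,0]]}'; python3 -c "
from go import *
rel(K,(0,0),'x',.155)
from h import *
t=viewer.get_image('side'); cv2.imwrite('pics/n.png',t)
"
```

```text
clock: 38.0
ee_pos: [0.6459, -0.0297, 0.0219]
orientation: [0.512, -0.488, 0.512, 0.487]
wrist_force: [-0.8, 1.2, 5.2]
gripper_width: 0.177
clock: 38.7
ee_pos: [0.6455, -0.0298, 0.1578]
orientation: [0.513, -0.488, 0.511, 0.487]
wrist_force: [-0.4, -0.6, -3.1]
gripper_width: 0.173
t 38.7 pos [ 0.6455 -0.0298  0.1578] target [ 0.487 -0.199  0.155] travel cm [  0.21  15.   -17.68] rot [ 3.112e+00  5.000e-03 -2.000e-03] q6 -0.25
t 38.7 pos [ 0.6455 -0.0298  0.1578] target [ 0.487 -0.199  0.155] travel cm [  0.21  15.   -17.68] rot [-0.029  0.001  0.003] q6 -0.25
```

View pics/n.png

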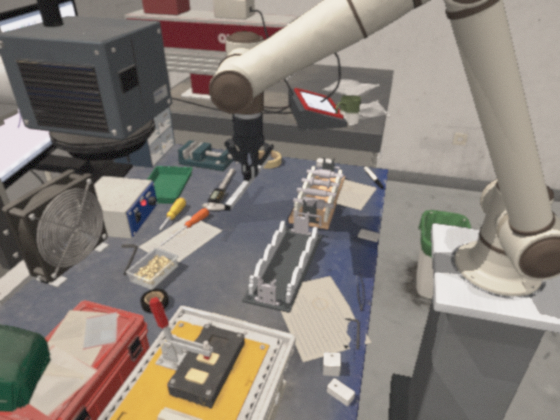

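```bash
python3 -m handwheel '{"travel":[[0,2,-2.5],[0,4.5,-5.5],[0,7,-8.5],[0,9.5,-11.5],[0,12,-14.5],[0.2,14.9,-17.5],[0.2,14.9,-17.5],[0.2,14.9,-17.5]],"rotation":[[0,0,0],[-0.01,0,0],[-0.02,0,0],[-0.028,0,0],[-0.028,0,0],[-0.028,0,0],[-0.028,0,0],[-0.028,0,0]]}'; python3 -c "
from go import *
rel(K,(0,0),'x',.11)
from h import *
t=viewer.get_image('side'); cv2.imwrite('pics/p.png',cv2.resize(t[110:250,230:400],None,fx=4.5,fy=4.5,interpolation=2))
t=viewer.get_image('top'); cv2.imwrite('pics/pt.png',cv2.resize(t[165:265,230:430],None,fx=4,fy=4,interpolation=2))
"
```

```text
clock: 39.55
ee_pos: [0.486, -0.198, 0.1522]
orientation: [0.505, -0.493, 0.506, 0.495]
wrist_force: [0.6, -0.4, -3.3]
gripper_width: 0.177
t 39.55 pos [ 0.486  -0.198   0.1522] target [ 0.487 -0.199  0.11 ] travel cm [ 4.22 -0.12 -0.1 ] rot [ 3.139e+00 -6.000e-03 -1.000e-03] q6 0.05
t 39.55 pos [ 0.486  -0.198   0.1522] target [ 0.487 -0.199  0.11 ] travel cm [ 4.22 -0.12 -0.1 ] rot [-0.003  0.001 -0.004] q6 0.05
```

View pics/p.png

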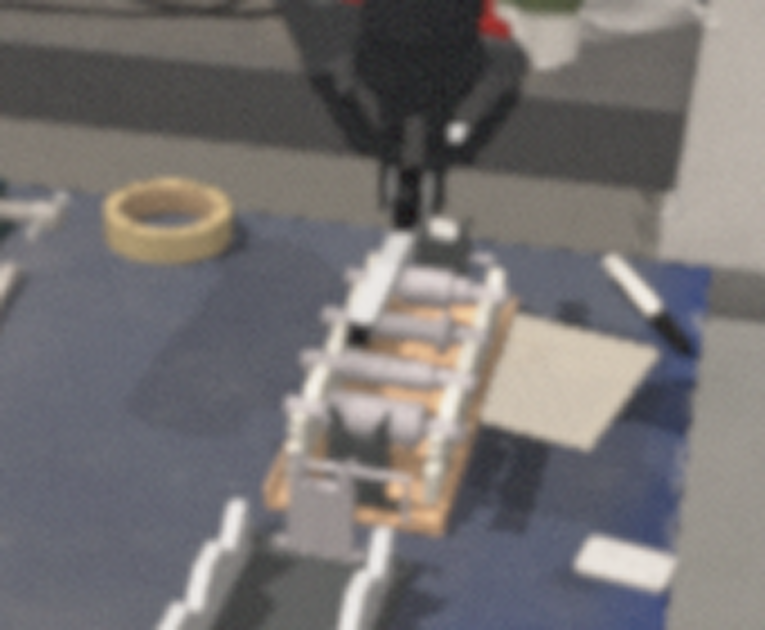

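View pics/pt.png

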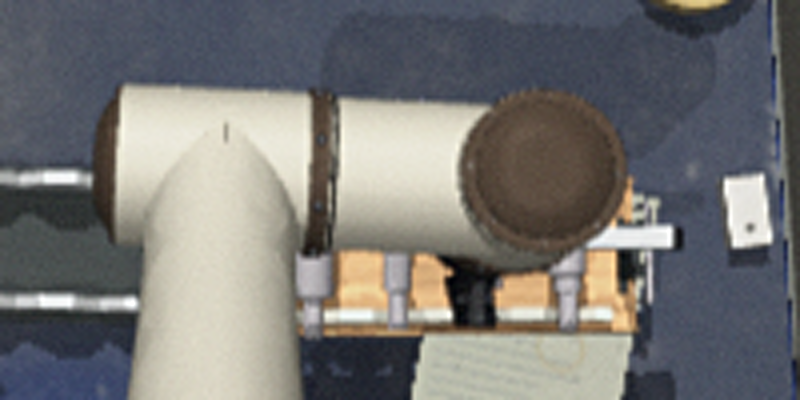

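```bash
python3 -m handwheel '{"travel":[[1,-0.1,-0.1],[2,-0.1,-0.1],[3,-0.1,-0.1],[3.8,-0.1,-0.1],[4,-0.1,-0.1],[4,-0.1,-0.1],[4,-0.1,-0.1]],"rotation":[[0,0,0],[0,0,0],[0,0,0],[0,0,0],[0,0,0],[0,0,0],[0,0,0]]}'; python3 -c "
from go import *
rel(K,(0,0),'x',.0805)
from h import *
t=viewer.get_image('side'); cv2.imwrite('pics/r.png',cv2.resize(t[110:250,230:400],None,fx=4.5,fy=4.5,interpolation=2))
t=viewer.get_image('top'); cv2.imwrite('pics/rt.png',cv2.resize(t[195:255,300:430],None,fx=6,fy=6,interpolation=2));cv2.imwrite('pics/rt_.png',t)
"
```

```text
clock: 40.35
ee_pos: [0.4891, -0.1985, 0.1141]
orientation: [0.505, -0.495, 0.505, 0.495]
wrist_force: [0.6, -0.4, -2.9]
gripper_width: 0.176
t 40.35 pos [ 0.4891 -0.1985  0.1141] target [ 0.487  -0.199   0.0805] travel cm [ 3.36  0.21 -0.05] rot [3.141e+00 1.000e-03 0.000e+00] q6 0.06
t 40.35 pos [ 0.4891 -0.1985  0.1141] target [ 0.487  -0.199   0.0805] travel cm [ 3.36  0.21 -0.05] rot [-0.001 -0.     0.001] q6 0.06
```

View pics/r.png

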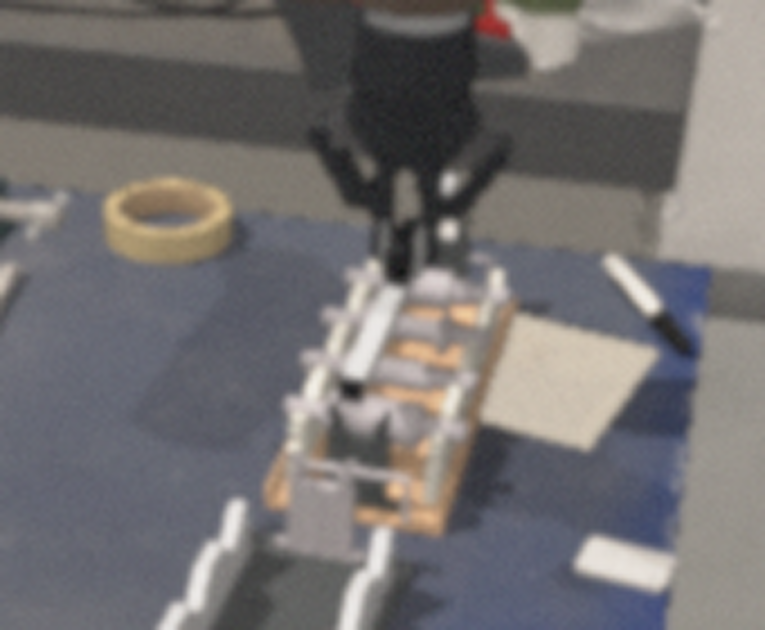

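View pics/rt.png

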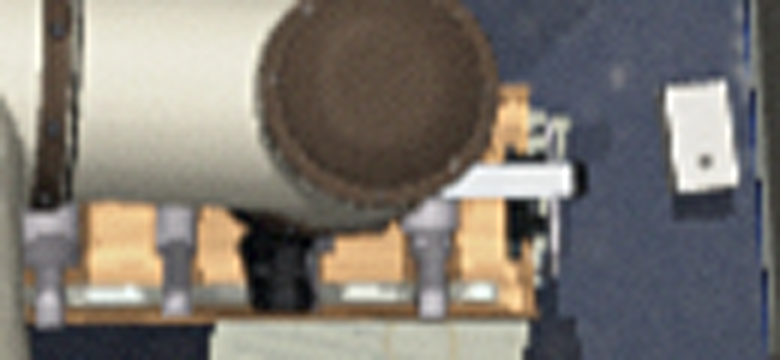

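Run:
```python
from go import *
from h import *
for zc in ((573,181),(587,181),(520,181)):
    print(plane("top",((zc[0]+.5)/6-.5+300,(zc[1]+.5)/6-.5+195),.1065)[0].round(4))
print(fr(*K,[[0,-.152,0],[0,-.136,0]]))
```

```text
[ 0.4853 -0.3429  0.1065]
[ 0.4851 -0.3493  0.1065]
[ 0.486  -0.319   0.1065]
[[ 0.4839602  -0.3509696   0.        ]
 [ 0.48428018 -0.3349728   0.        ]]
```

```bash
python3 -m handwheel '{"travel":[[0.2,0.2,-0.1],[0.5,0.2,-0.1],[0.8,0.2,-0.1],[1.1,0.2,-0.1],[1.4,0.2,-0.1],[1.7,0.2,-0.1],[2,0.2,-0.1],[2.3,0.2,-0.1]],"rotation":[[0,0,0],[0,0,0],[0,0,0],[0,0,0],[0,0,0],[0,0,0],[0,0,0],[0,0,0]]}'; python3 -c "
from go import *
rel(K,(0,0),'x',.0805)"
```

```text
clock: 41.25
ee_pos: [0.4868, -0.1994, 0.0905]
orientation: [0.505, -0.495, 0.505, 0.495]
wrist_force: [-0.4, 0.4, -2.1]
gripper_width: 0.178
t 41.25 pos [ 0.4868 -0.1994  0.0905] target [ 0.487  -0.199   0.0805] travel cm [ 1.   -0.02  0.04] rot [ 3.141 -0.     0.   ] q6 0.06
t 41.25 pos [ 0.4868 -0.1994  0.0905] target [ 0.487  -0.199   0.0805] travel cm [ 1.   -0.02  0.04] rot [-0.001 -0.    -0.   ] q6 0.06
```

```bash
python3 -m handwheel '{"travel":[[0.2,0,0],[0.4,0,0],[0.5,0,0],[0.6,0,0],[0.7,0,0],[0.8,0,0],[0.8,0,0]],"rotation":[[0,0,0],[0,0,0],[0,0,0],[0,0,0],[0,0,0],[0,0,0],[0,0,0]]}'
```

```text
clock: 41.95
ee_pos: [0.4867, -0.1994, 0.0827]
orientation: [0.505, -0.495, 0.505, 0.495]
wrist_force: [-0.3, 0.2, -2.8]
gripper_width: 0.174
```

```bash
python3 -m handwheel '{"travel":[[0.05,0,0],[0.1,0,0],[0.15,0,0],[0.2,0,0],[0.2,0,0]],"rotation":[[0,0,0],[0,0,0],[0,0,0],[0,0,0],[0,0,0]]}'
```

```text
clock: 42.45
ee_pos: [0.4868, -0.1994, 0.0809]
orientation: [0.505, -0.495, 0.505, 0.495]
wrist_force: [0.2, 0.1, -1.9]
gripper_width: 0.176
```

```bash
python3 -m handwheel '{"travel":[[0.05,0,0],[0.1,0,0],[0.15,0,0],[0.15,0,0]],"rotation":[[0,0,0],[0,0,0],[0,0,0],[0,0,0]]}'
```

```text
clock: 42.85
ee_pos: [0.4869, -0.1994, 0.0808]
orientation: [0.505, -0.495, 0.505, 0.495]
wrist_force: [-3.1, 1.4, 8.6]
gripper_width: 0.18
```

```bash
python3 -m handwheel '{"travel":[[0,0,0],[0,0,0],[0,0,0],[0,0,0],[-0.5,0,0],[-2,0,0],[-5,0,0],[-9,0,0]],"rotation":[[0,0,0],[0,0,0],[0,0,0],[0,0,0],[0,0,0],[0,0,0],[0,0,0],[0,0,0]]}' 4.5; python3 -m handwheel '{"travel":[[-2,0,4],[-4,0,8],[-4,0,12],[-4,0,16],[-4,0,20],[-4,0,24],[-4,0,28],[-4,0,28]],"rotation":[[0,0,0],[0,0,0],[0,0,0],[0,0,0],[0,0,0],[0,0,0],[0,0,0],[0,0,0]]}'; python3 -c "
from h import *
t=viewer.get_image('side'); cv2.imwrite('pics/s.png',cv2.resize(t[130:250,250:400],None,fx=5,fy=5,interpolation=2))
t=viewer.get_image('top'); cv2.imwrite('pics/st.png',cv2.resize(t[195:265,280:430],None,fx=5.3,fy=5.3,interpolation=2))
"
```

```text
clock: 43.65
ee_pos: [0.4856, -0.1992, 0.169]
orientation: [0.504, -0.493, 0.506, 0.496]
wrist_force: [0.3, -0.5, 0.3]
gripper_width: 0.529
clock: 44.45
ee_pos: [0.4931, 0.0842, 0.2098]
orientation: [0.505, -0.496, 0.503, 0.496]
wrist_force: [-0.7, -0.3, 0.3]
gripper_width: 0.53
```

View pics/s.png

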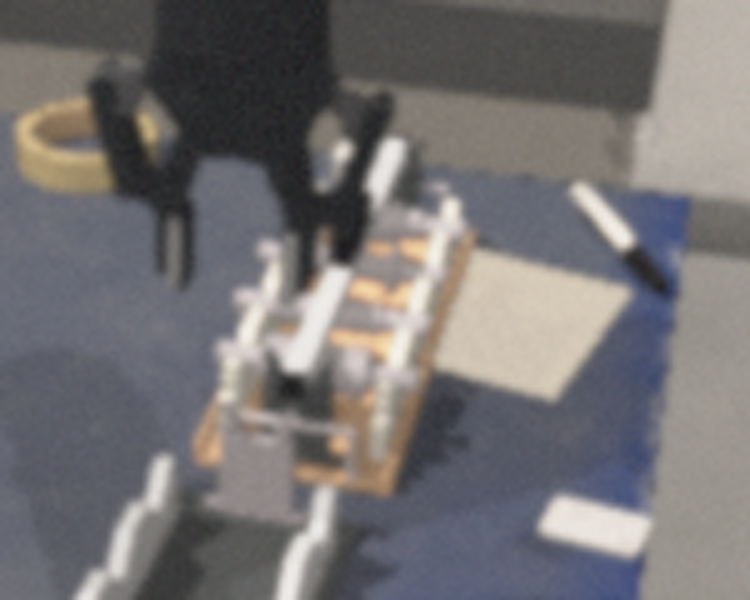

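View pics/st.png

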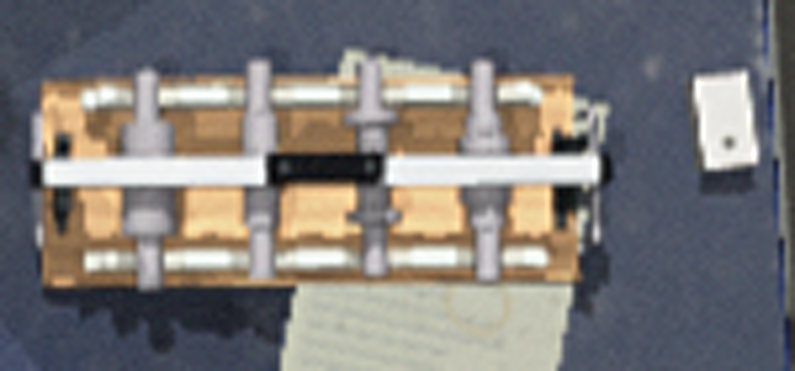

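Run:
```python
from go import *
from h import *
z=cv2.imread("pics/st.png"); g=z.min(2); m=(g>190).astype(np.uint8); m[:140]=0;m[200:]=0;m[:,:40]=0;m[:,605:]=0
n,l,s,c=cv2.connectedComponentsWithStats(m)
k=[i for i in range(1,n) if s[i,4]>2000]
P=[plane("top",((c[i][0]+.5)/5.3-.5+280,(c[i][1]+.5)/5.3-.5+195),.073)[0] for i in k]
for i,p in zip(k,P): print(s[i],p.round(4))
a,b=P; print('yaw',np.arctan2((b-a)[0],-(b-a)[1])*1 , 'mid in rack',)
M=(a+b)/2-np.array([*K[0],0]); C,S=np.cos(K[1]),np.sin(K[1]); print(C*M[0]+S*M[1],-S*M[0]+C*M[1])
t=cv2.imread("pics/st.png")
o=readout.get_obs(); print(o['clock'],abs(o['qvel']).max())
```

```text
[  45  140  223   45 5798] [ 0.4899 -0.1135  0.073 ]
[ 386  153  213   32 5547] [ 0.4851 -0.2866  0.073 ]
yaw -0.027955565726308078 mid in rack
0.0005315401938136666 -0.0010042694695635006
44.55 0.035440954791769494
```

```bash
python3 -m handwheel '{"travel":[[0,0,0],[0,0,0],[0,0,0],[0,0,0],[0,0,0]],"rotation":[[0,0,0],[0,0,0],[0,0,0],[0,0,0],[0,0,0]]}' && python3 -c "
from workcell import job
print(job.sign_off())"
```

```text
clock: 45.05
ee_pos: [0.4927, 0.0801, 0.2094]
orientation: [0.505, -0.495, 0.505, 0.495]
wrist_force: [-0.3, -0.1, -0.1]
gripper_width: 0.529
the job is handed in; nothing more can be done
None
```

I finished the task and handed it in at about 45 s. The bar was lifted out and laid on the far side of the bench. The roller, slim shaft, spool and stepped shaft were moved in that order into the matching rack saddles. The bar was then lowered into both rack brackets and the arm moved clear. `job.sign_off()` reports no verdict.

- **Spindles:** in the top view, taken before the bar went in, they measured within 4 mm along and 1 mm across of their saddle centres. Each made contact within about 1 mm of the height at which it was gripped.
- **Bar:** it measured 0.5 mm across and 1 mm along from centred, with about 0.01 rad of yaw against the rack. It touched down at the bracket-floor height (underside about 59 mm). I judged "level" from that contact height and the pictures, not from a measurement at each end.
- **Bystanders:** the setting block is unmoved in the last picture. I did not re-measure the loupe; the arm only passed well above it.
- **Disagreements:** an early estimate of the rack and fixture positions from the bright tooth tops was 2–8 mm off along the row. I replaced it with readings from the rail ends, base outlines and spindles. The side camera's overlay was about 3 px off the top view's, so I relied on the top view for numbers.

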